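Change over the brake pads in the bonding press

ROBOT

A 6-joint arm with a two-finger parallel gripper is mounted at the origin on a cart in front of the work surface, level with it; the furniture and walls round the work are solid. World frame = base frame: x ahead of the robot, y to its left, z up, the work surface at z = 0. Lengths are in m, angles in rad, forces in N, time in s.
With the tool pointing down it reaches from about 0.425 to 0.95 m from the base axis. Payload 3.5 kg.
Tool frame: the origin (TCP) lies at the very end of the fingers, on their centre line; the grasp point (between the pads) lies 19 mm behind it (ctrl.grip_point_offset is the distance from the TCP to the grasp point, in m); z points along the fingers, y is the line along which they close (so a half turn about z gives the same grasp; the last joint's range is limited). The gripper opens to 85 mm and grips with 20 to 120 N. Pads are 22 mm wide; open, the fingers measure 114 mm over their backs; the gripper's body (76 mm by 85 mm) begins 54 mm behind the grasp point. The pads swing forward as they close: fully open they stand 13 mm farther back than shut.
Start: joints at [-1.368, 0.286, 1.577, -0, 1.279, -0.15], TCP at [0.233, -0.633, 0.206] pointing down, gripper open.
Joint ranges: [-2.77, 2.77], [-0.9, 2.22], [0.21, 2.48], [-1.53, 4.67], [0.24, 2.81], [-2.84, 2.84]. Speed limits (rad/s): [2.79, 2.79, 3.14, 3.14, 3.14, 3.14].

INTERFACE

Orientations are given as a unit quaternion [x, y, z, w].
In Python, from plant import ctrl gives the robot as it stands. The module is installed in compiled form; this text tells all that it offers.
- The arm moves only by the shell command python3 -m pendant 'ROWS' [OPENING] [FORCE]. ROWS is JSON, a list of rows, each an object of numbers: "dx", "dy", "dz": the shift along the tool's x, y, z in cm; "twist": the turn about the tool's z in degrees. A call has 1 to 10 rows; each row is the pose to reach, as a shift and turn from the pose commanded when the call began, along the tool's axes at that moment; what a row does not reach only later rows make up. A row lasts 1/8 s, in which the tool goes at most 62.5 mm and 10.7 degrees, less where a joint would pass 70% of its speed; a pose out of reach is approached as far as the arm can. A call with a gripper value outside its range is refused whole. OPENING is the opening in per cent of the stroke, from 0 (shut) to 100 (fully open), set as the call begins (- or left out, the last holds). The fingers move at their own pace and stop on an object; FORCE is the grip in N (left out, the last holds). Time passes only in rows, so rows that repeat a pose let the fingers close. It gives the time, the measured TCP pose, the force, the opening and the grip force at its end, in the units of the state.
- ctrl.get_state(): the state, without advancing time (a new reading comes with each control period).
- ctrl.read_camera(name): name is "scene" or "side" or "wrist"; returns a dict with "img" (384x512x3 uint8, red, green, blue), "depth" (384x512 float32, m along the optical axis (not along the pixel's ray), 0 where there is no reading), "camera_matrix" (3x3 intrinsics, pixels), "xyz" and "rotation" of the camera in the world; the wrist camera has in their place "tool_from_camera" (4x4, takes a point from camera to tool coordinates, whose origin is the TCP and whose axes are the flange's). Camera axes: x right, y up, looking along -z (the intrinsics and any distortion apply to the point x, -y, -z); pixel columns grow to the right and rows downward; lengths in m; the calibration is good to about 2 mm. A picture is of the moment at which its call begins: read the wrist's pose just before it.
- ctrl.sign_off(): hands the job in; it is judged then, once.
The state is a dict: "time": time; "qpos": joint angles; "dq": joint speeds; "joint_efforts": joint torques, N m; "eef_pos": TCP position; "tcp_rot": TCP orientation; "contact_force": force on the tool from outside, world axes, zero at the start; "wrist_torque": the same for the moment, N m; "opening": opening from 0.0 (shut) to 1.0 (fully open); "finger_force": force on a finger pad.
Only numpy, scipy, OpenCV 4.12 (cv2) and the standard library are available. Lean on these libraries where they do the work, as an engineer would, in place of code of your own. Each camera call takes 0.05 s, during which the arm holds its last target. There are 200 camera calls.

TASK

The brake pads in the bonding press have cured: throw the cam lever over to release the clamp bar, swing the bar by its free end right out to the right, as far as it goes, and move the finished pads into the aluminium tray. Seat every fresh pad from the bench flat in a nest of its own, lining up, then swing the bar back over them fully against its stop, throw the lever back to clamp it, and only then turn the red isolator on. Do not disturb the other things on the bench.

Things in the scene. Friction and masses are not known exactly. Their poses are not given: they have to be found in the camera images.
- press: Brake-pad bonding press, fixed: grey bed 330 x 124 x 12 mm; origin at the centre of its underside. x runs along the bed from the free end of the closed clamp bar to the column (roughly away from the robot), y left, z up. Three nests in a row along x take one pad each, its long side across the bed (along press y). Left of the nests a grey box, 84 x 84 x 59 mm, carries the isolator.
- nest_1 (a point): Centre of the nest nearest the column, on the seat for a pad's underside, 16 mm above the bench. A pad has 2.5 mm of play each way between dark ribs and rails that rise 8 mm above the seat. Ribs stand only at a pad's corners: the middle 50 mm of its long sides is open for fingers, the bed there lying 4 mm below the seat. Nests are 66 mm apart: 24 mm between neighbouring pads.
- nest_2 (a point): As nest_1: the middle nest.
- nest_3 (a point): As nest_1: the nest nearest the bar's free end.
- clamp_bar (a joint): Angle (rad) of the blue clamp bar, swinging level about the column: 0 = over the nests, against its stop (tall steel horn left of its end); grows as the free end swings right (press -y); 1.1 = end of travel. Stiff (0.4 N m): push it near its free end. Clamped it sits 8.5 mm lower, on the pads, behind a short horn on its right, and cannot swing.
- bar_end (a point): Centre of the round end (radius 13 mm) of the clamp bar, half-way up its blue steel, 260 mm from the column axis. The bar runs straight from here to bar_pivot, 26 mm wide and 20 mm deep. Released, the blue steel spans 40 to 60 mm above the bench and its rubber-faced underside passes 8 mm over seated pads.
- bar_pivot (a point): Point on the vertical column axis about which the bar swings.
- cam_lever (a joint): Angle (rad) of the cam lever on the column, which swings over the top in the press's y-z plane: 0 = clamped, leaning 0.6 rad from vertical to the right (press -y); 1.2 = released, leaning 0.6 rad to the left. It drops to either side by its own weight once past upright; 2 to 4 N sideways on the ball moves it. Released, the bar is 8.5 mm higher. Close the bar fully before clamping.
- lever_ball (a point): Centre of the red ball (25 mm diameter) on the end of the cam lever, 80 mm from lever_pivot; 146 mm above the bench when the lever rests at either end, 160 mm when upright.
- lever_pivot (a point): The cam lever's hinge, on the column axis 80 mm above the bench.
- isolator (a joint): Angle (rad) of the red rotary isolator handle, turning clockwise seen from above: 0 = off, 1.05 = on. A sprung detent half-way resists with about 0.07 N m.
- isolator_grip (a point): Centre of the isolator's red handle bar (58 mm long, 13 mm wide, 24 mm high, its top 91 mm above the bench), on its vertical turning axis, 81 mm above the bench. Its x axis lies along the handle bar, and turns with it.
- tray: Open aluminium tray, fixed, 160 x 130 mm (x, y) outside, walls 4 mm thick and 22 mm high, floor 4 mm thick; origin at the centre of its underside. For the finished pads.
- fresh_1_mid (a point): Centre (half-way up, 6 mm above its underside) of a freshly bonded brake pad lying on the bench to the right of the press, lining up: dark steel backing plate 42 mm (x) by 84 mm (y), 5 mm thick, with a lining 33 x 60 mm, 7 mm thick, on top; 0.12 kg. z axis up through the lining. May be absent.
- fresh_2_mid (a point): As fresh_1_mid: another fresh pad; may be absent.
- fresh_3_mid (a point): As fresh_1_mid: another fresh pad; may be absent.
- cured_1_mid (a point): Centre of a finished (cured) pad, the same shape as the fresh ones; these are the pads that sit in the press's nests at the start, in any of the nests. May be absent.
- cured_2_mid (a point): As cured_1_mid: another finished pad; may be absent.
- cured_3_mid (a point): As cured_1_mid: another finished pad; may be absent.
- piston_1: Bystander: alloy piston, 60 mm diameter, 54 mm high.
- tape_roll: Bystander: roll of black tape lying flat, 66 mm diameter, 19 mm high.
- feeler_set: Bystander: folded feeler gauge set, 18 x 100 x 14 mm.
- grease_tin: Bystander: tin, 75 mm diameter, 58 mm high.

How it is judged:
By the outcome, as a careful person would: the job done as asked, in the order asked, and still so for the second after the job is handed in, with the robot touching nothing.
Of cured_1, cured_2, cured_3 only 1 to 2 are there at a start; the rules pass over those that are not, and their reading is None.
Of fresh_1, fresh_2, fresh_3 only 2 to 3 are there at a start; the rules pass over those that are not, and their reading is None.
At some moment in a run one of fresh_1, fresh_2, fresh_3 may be knocked a few centimetres aside while the robot is not near it.
Once in a run the grip may slacken for a moment while it holds something.
It also fails if it takes over 210 s, if anything falls off the work surface, if the arm or the gripper's body presses on something with over 40 N, if the wrist force passes 120 N, or if a joint passes its speed limit or range.

## Working session

There is one attempt and no reset: what is moved stays moved. The work goes in short steps, Python scripts to look and compute and a shell command to move; the robot and the scene stay as the last step left them, time stands still between calls to the robot, and variables do not carry over. Pictures are saved under pics/ and viewed, at most 14 in all, crops included, and the job is handed in when it is done.

```bash
mkdir -p pics; ls; cat > h.py <<'E'
import numpy as np, cv2
from plant import ctrl
from scipy.spatial.transform import Rotation as R
def cam(name):
    s=ctrl.get_state(); c=ctrl.read_camera(name)
    if name=="wrist":
        T=np.eye(4); T[:3,:3]=R.from_quat(s["tcp_rot"]).as_matrix(); T[:3,3]=s["eef_pos"]
        M=T@np.array(c["tool_from_camera"]); c["P"],c["Rm"]=M[:3,3],M[:3,:3]
    else:
        c["P"]=np.array(c["xyz"]); r=np.array(c["rotation"]); c["Rm"]=r if r.shape==(3,3) else R.from_quat(r).as_matrix()
    return c
def rays(c,uv):
    K=np.array(c["camera_matrix"]); uv=np.atleast_2d(uv).astype(float)
    d=np.c_[(uv[:,0]-K[0,2])/K[0,0],-(uv[:,1]-K[1,2])/K[1,1],-np.ones(len(uv))]
    return d@c["Rm"].T
def onz(c,uv,z):
    d=rays(c,uv); return c["P"]+d*((z-c["P"][2])/d[:,2])[:,None]
def cloud(c):
    v,u=np.mgrid[:384,:512]; d=rays(c,np.c_[u.ravel(),v.ravel()])
    return (c["P"]+d*c["depth"].reshape(-1,1)).reshape(384,512,3)
def save(c,n,roi=None,k=1.5):
    im=c["img"][...,::-1]
    if roi: im=im[roi[1]:roi[3],roi[0]:roi[2]]
    cv2.imwrite(f"pics/{n}.png",cv2.resize(im,None,fx=k,fy=k))
E
python3 - <<'E'
from h import *
for n in("scene","side"):
    c=cam(n); save(c,n+"0"); print(n,c["P"],c["Rm"].round(3).tolist(),[k for k in c]); np.savez(f"{n}0.npz",img=c["img"],depth=c["depth"],P=c["P"],Rm=c["Rm"],camera_matrix=c["camera_matrix"])
s=ctrl.get_state();print(s)
E
```

```text
pics
scene [ 0.14311557 -0.75505979  0.89890517] [[0.837, 0.403, -0.371], [-0.548, 0.616, -0.566], [0.0, 0.676, 0.736]] ['img', 'depth', 'camera_matrix', 'xyz', 'rotation', 'P', 'Rm']
side [0.56954248 0.86461635 0.80176499] [[-0.999, -0.028, 0.018], [0.031, -0.57, 0.821], [-0.013, 0.821, 0.571]] ['img', 'depth', 'camera_matrix', 'xyz', 'rotation', 'P', 'Rm']
{'time': 0.1, 'qpos': array([-1.36802550e+00,  2.87099133e-01,  1.57804553e+00, -7.11154742e-06,
        1.27861618e+00, -1.49959653e-01]), 'dq': array([-6.36617773e-04, -2.22796722e-03, -4.68498248e-03,  1.13847732e-03,
       -6.67425575e-05, -4.36420144e-04]), 'joint_efforts': array([ 6.60789683e-04, -4.07298231e+01, -2.93698686e+01, -1.61101379e-04,
        3.41009872e-03,  1.30828698e-05]), 'eef_pos': array([ 0.23310386, -0.63277059,  0.20446278]), 'tcp_rot': array([ 9.84487163e-01,  1.75453273e-01, -3.20257031e-05, -1.08363057e-03]), 'contact_force': array([-0.56456183, -0.64477636,  0.21809376]), 'wrist_torque': array([ 0.00834243, -0.00539252, -0.03356136]), 'finger_force': 0.0, 'opening': 0.9988721935460652}
```

View pics/scene0.png

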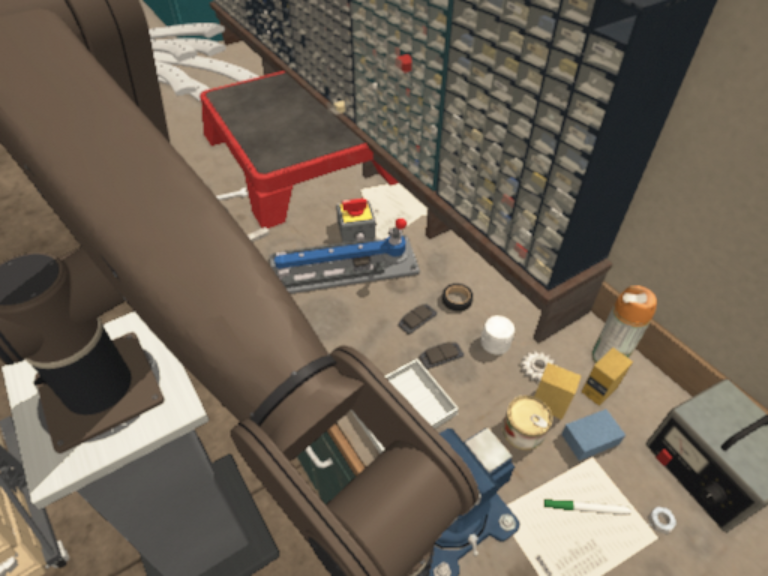

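View pics/side0.png

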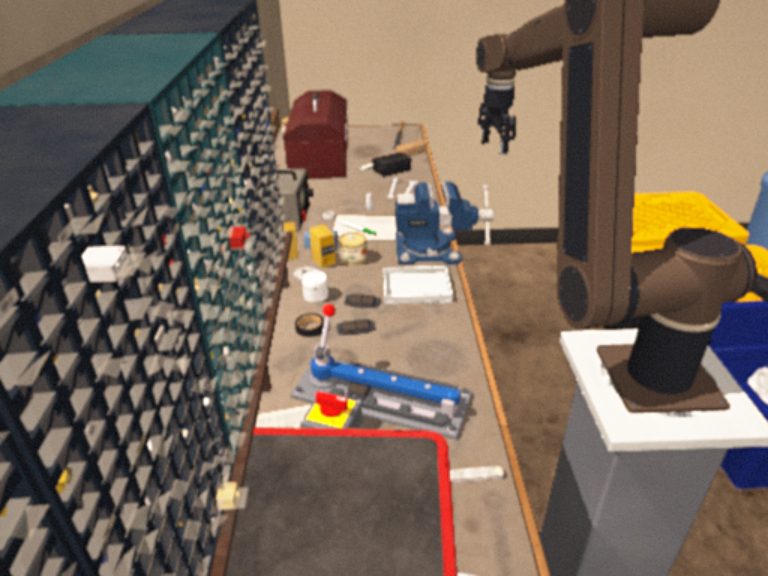

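Scene: press at about (345,262), with the ball at (401,223), fresh pads at (418,318) and (441,354), and the tray at (420,390). Side: ball (329,310), bar end about (460,392), isolator (330,405). I'll measure colours and crop the press.

```bash
python3 - <<'E'
from h import *
L=lambda n:dict(np.load(n+"0.npz"))
S,D=L("scene"),L("side")
save(D,"sidecrop",(180,190,330,310),5)
for n,c in(("scene",S),("side",D)):
    X=cloud(c); hsv=cv2.cvtColor(c["img"],cv2.COLOR_RGB2HSV); H,Sa,V=[hsv[...,i].astype(int) for i in range(3)]
    w=(X[...,0]>.35)&(X[...,0]<.95)&(X[...,1]>-.5)&(X[...,1]<.35)&(X[...,2]>-.02)&(X[...,2]<.2)
    red=w&((H<6)|(H>174))&(Sa>170)&(V>90)
    blue=w&(H>95)&(H<125)&(Sa>120)
    dark=w&(V<75)&(X[...,2]<.03)
    for nm,m in(("red",red),("blue",blue),("dark",dark)):
        k,lab,st,ce=cv2.connectedComponentsWithStats(m.astype(np.uint8))
        for i in range(1,k):
            if st[i,4]>25: P=X[lab==i]; print(n,nm,st[i],ce[i].round(1),np.median(P,0).round(3),P.min(0).round(3),P.max(0).round(3))
# triangulate ball
E
```

```text
scene red [ 160   96   89   56 1582] [194.7 121. ] [0.513 0.245 0.112] [0.448 0.22  0.005] [0.761 0.349 0.145]
scene red [249 108  16  15  65] [256.5 116. ] [0.792 0.22  0.045] [0.758 0.118 0.008] [0.823 0.253 0.101]
scene red [229 133  15  11 121] [236.4 137.5] [0.639 0.113 0.08 ] [0.614 0.1   0.061] [0.664 0.127 0.094]
scene red [264 146   7   6  34] [266.7 148.5] [ 0.644 -0.062  0.154] [ 0.637 -0.07   0.148] [ 0.656 -0.051  0.16 ]
scene blue [183 158  87  21 656] [226.4 168.7] [0.546 0.027 0.05 ] [ 0.41  -0.041  0.017] [0.711 0.111 0.06 ]
scene dark [242 112  10   6  43] [246.1 114.5] [0.784 0.283 0.017] [0.766 0.274 0.003] [0.807 0.29  0.028]
scene dark [284 150  15   9  66] [290.7 153.9] [ 0.792 -0.008  0.018] [ 0.766 -0.012  0.006] [0.824 0.002 0.03 ]
scene dark [235 171  12   8  46] [240.3 174.4] [ 0.58  -0.001  0.026] [ 0.563 -0.018  0.014] [0.612 0.014 0.03 ]
scene dark [190 175  66  16 134] [225.8 184.6] [ 0.521 -0.014  0.02 ] [ 0.408 -0.05   0.011] [0.618 0.03  0.027]
scene dark [294 192  21  16 106] [303.2 202.4] [ 0.683 -0.215  0.016] [ 0.669 -0.228  0.002] [ 0.73  -0.16
[... 552 characters left out ...]
751 0.35  0.146]
side blue [277 133  10  11  72] [281.5 138.7] [ 0.431 -0.486  0.146] [ 0.414 -0.495  0.126] [ 0.448 -0.479  0.17 ]
side blue [300 133   4  10  26] [301.7 136.9] [ 0.355 -0.487  0.15 ] [ 0.35  -0.489  0.132] [ 0.362 -0.479  0.168]
side blue [272 157  25  11  97] [281.5 162.9] [ 0.434 -0.495  0.037] [ 0.369 -0.5    0.023] [ 0.465 -0.478  0.063]
side blue [277 171  26   4  28] [289.9 172.4] [ 0.393 -0.471  0.008] [ 0.352 -0.478  0.004] [ 0.447 -0.446  0.012]
side blue [208 238  98  31 964] [255.9 254. ] [0.548 0.038 0.049] [ 0.413 -0.038  0.018] [0.686 0.095 0.057]
side dark [198 216  17   8  69] [206.4 220.6] [ 0.702 -0.165  0.014] [ 0.679 -0.183  0.002] [ 0.733 -0.156  0.02 ]
```

View pics/sidecrop.png

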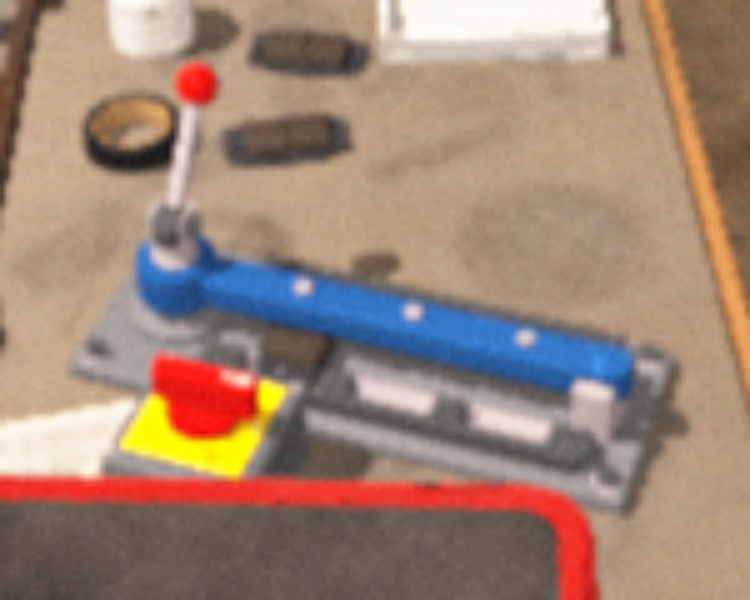

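Side crop: lever leaning right (clamped), and bar closed. A dark cured pad shows in nest_1 at (295,345), and nests 2 and 3 (white seats at (395,395) and (510,425)) look empty. The two fresh pads are at (305,50) and (285,138). I'll go for a wrist overhead view.

```bash
cat >> h.py <<'E'
def to(x,y,z,yaw):
    "shift/twist (cm, deg) to TCP x,y,z with tool y axis at world yaw (deg, mod 180)"
    s=ctrl.get_state(); M=R.from_quat(s["tcp_rot"]).as_matrix()
    d=M.T@(np.array([x,y,z])-s["eef_pos"])*100
    cur=np.degrees(np.arctan2(M[1,1],M[0,1])); t=-((yaw-cur+90)%180-90)
    print(f"to {x:.3f} {y:.3f} {z:.3f}: dx {d[0]:.2f} dy {d[1]:.2f} dz {d[2]:.2f} twist {t:.1f} | cur yaw {cur:.1f} pos {s['eef_pos'].round(4)} q {s['qpos'].round(2)} t {s['time']:.2f} F {s['contact_force'].round(1)} op {s['opening']:.3f} ff {s['finger_force']:.1f}")
E
python3 - <<'E'
from h import *
to(.5,-.05,.5,-60)
print(np.array(ctrl.read_camera("wrist")["tool_from_camera"]).round(3).tolist())
E
```

```text
to 0.500 -0.050 0.500: dx 45.19 dy -45.53 dz -29.44 twist -9.8 | cur yaw -69.8 pos [ 0.2331 -0.6328  0.2045] q [-1.37  0.29  1.58 -0.    1.28 -0.15] t 0.10 F [-0.6 -0.6  0.2] op 0.999 ff 0.0
[[0.0, 0.952, 0.306, 0.079], [1.0, -0.001, 0.001, -0.001], [0.001, 0.306, -0.952, -0.168], [0.0, 0.0, 0.0, 1.0]]
```

```bash
python3 -m pendant '[{"dz":-6},{"dz":-12},{"dx":4,"dy":-4,"dz":-16},{"dx":8,"dy":-8,"dz":-20},{"dx":12,"dy":-12,"dz":-22},{"dx":16,"dy":-16,"dz":-24},{"dx":20,"dy":-20,"dz":-26},{"dx":24,"dy":-24,"dz":-28},{"dx":28,"dy":-28,"dz":-28},{"dx":32,"dy":-32,"dz":-28}]'; python3 -m pendant '[{"dx":4,"dy":-4},{"dx":8,"dy":-8},{"dx":11,"dy":-12},{"dx":11,"dy":-12},{"dx":11,"dy":-12}]'; python3 - <<'E'
from h import *
c=cam("wrist"); save(c,"w1"); np.savez("w1.npz",**{k:c[k] for k in("img","depth","P","Rm","camera_matrix")})
to(.5,-.05,.5,-60)
E
```

```text
to 0.500 -0.050 0.500: dx 45.19 dy -45.53 dz -29.44 twist -9.8 | cur yaw -69.8 pos [ 0.2331 -0.633   0.2048] q [-1.37  0.29  1.58 -0.    1.28 -0.15] t 0.20 F [ 0.5 -0.2  0.3] op 0.999 ff 0.0$[0]: bad value
$[0]: bad value
```

View pics/w1.png

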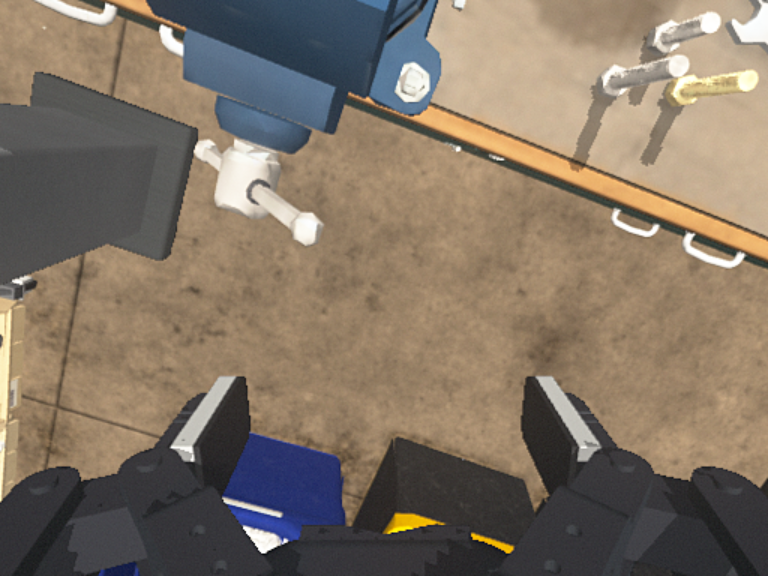

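The wrist view was from the start pose (vise at top left), because the move was refused. I'll retry with all four keys.

```bash
python3 -m pendant '[{"dx":0,"dy":0,"dz":-6,"twist":0},{"dx":0,"dy":0,"dz":-12,"twist":0},{"dx":4,"dy":-4,"dz":-16,"twist":0},{"dx":8,"dy":-8,"dz":-20,"twist":0},{"dx":12,"dy":-12,"dz":-22,"twist":0},{"dx":16,"dy":-16,"dz":-24,"twist":0},{"dx":20,"dy":-20,"dz":-26,"twist":0},{"dx":24,"dy":-24,"dz":-28,"twist":0},{"dx":28,"dy":-28,"dz":-28,"twist":0},{"dx":32,"dy":-32,"dz":-28,"twist":0}]' && python3 -m pendant '[{"dx":4,"dy":-4,"dz":0,"twist":0},{"dx":8,"dy":-8,"dz":0,"twist":0},{"dx":11,"dy":-12,"dz":0,"twist":0},{"dx":11,"dy":-12,"dz":0,"twist":0},{"dx":11,"dy":-12,"dz":0,"twist":0}]' && python3 - <<'E'
from h import *
c=cam("wrist"); save(c,"w2"); np.savez("w2.npz",**{k:c[k] for k in("img","depth","P","Rm","camera_matrix")})
to(.5,-.05,.5,-60)
E
```

```text
time: 1.45
eef_pos: [0.4234, -0.2206, 0.4862]
tcp_rot: [0.984, 0.175, 0.0, 0.0]
contact_force: [0.4, -0.1, -0.5]
opening: 0.999
finger_force: 0.0
time: 2.08
eef_pos: [0.4846, -0.0721, 0.4856]
tcp_rot: [0.984, 0.176, -0.0, 0.0]
contact_force: [0.3, 0.3, 0.6]
opening: 0.997
finger_force: 0.0
to 0.500 -0.050 0.500: dx 2.23 dy -1.60 dz -1.45 twist -9.8 | cur yaw -69.8 pos [ 0.4845 -0.0727  0.4855] q [-0.36 -0.2   1.58 -0.    1.76  0.86] t 2.12 F [ 0.3 -0.6  0.5] op 0.995 ff 0.0
```

View pics/w2.png

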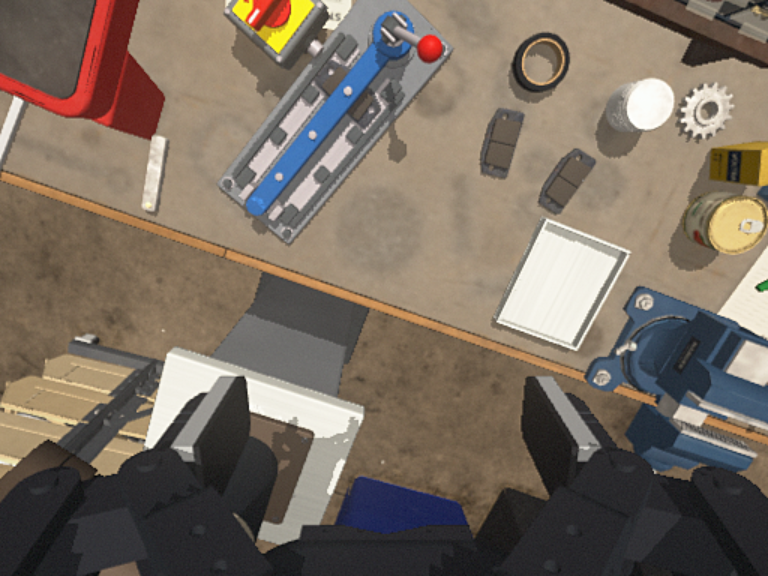

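Wrist view from above shows:
- The bar runs from its end at (258,204) to the hub at (393,35), with the ball at (430,48).
- Bed corners are at (222,184), (290,241) and (450,48).
- There are two fresh pads, at (501,142) and (567,180). The tray spans (495,220)–(630,348).
- The dark cured pad is in the nest under the bar at about (355,95). The isolator is at (268,8).

Next I'll measure these.

```bash
python3 - <<'E'
from h import *
c=dict(np.load("w2.npz")); X=cloud(c); hsv=cv2.cvtColor(c["img"],cv2.COLOR_RGB2HSV); H,S,V=[hsv[...,i].astype(int) for i in range(3)]
v,u=np.mgrid[:384,:512]
# press corners
e=onz(c,np.array([[222,184],[290,241],[450,48]])/1.5,.012); print("bed",e.round(4).tolist())
m=(H>95)&(H<125)&(S>120)&(v<160)&(u<300)
k,lab,st,ce=cv2.connectedComponentsWithStats(m.astype(np.uint8)); i=1+st[1:,4].argmax(); m=lab==i
print("blue",st[i], np.percentile(X[m][:,2],[5,50,95]).round(4))
P=onz(c,np.c_[u[m],v[m]],.0515)[:,:2]
d=e[2]-e[1]; a=np.arctan2(d[1],d[0]); print("press yaw bed edge",np.degrees(a))
for it in range(3):
    ux=np.array([np.cos(a),np.sin(a)]); uy=np.array([-ux[1],ux[0]]); s=P@ux; t=P@uy; s0=s.min()
    b=(s>s0+.02)&(s<s0+.18); bins=np.arange(s0+.02,s0+.18,.008); mid=[((t[b&(s>=q)&(s<q+.008)].min()+t[b&(s>=q)&(s<q+.008)].max())/2) for q in bins]
    p=np.polyfit(bins+.004,mid,1); a+=np.arctan(p[0])
print("bar yaw",np.degrees(a),"width",np.ptp(t[b]),"s len",np.ptp(s))
ux=np.array([np.cos(a),np.sin(a)]); uy=np.array([-ux[1],ux[0]]); s=P@ux;t=P@uy
tc=np.median(mid); E=ux*(s.min()+.013)+uy*tc; print("bar_end",E,"pivot",E+.26*ux)
# red
red=((H<6)|(H>174))&(S>150)&(V>80)
k,lab,st,ce=cv2.connectedComponentsWithStats(red.astype(np.uint8))
for i in range(1,k):
    if st[i,4]>40 and st[i,0]>100:
        for z in(.091,.146): print("red",st[i],ce[i].round(1),z,onz(c,ce[i],z).round(4))
        if ce[i][1]<30:
            P=onz(c,np.argwhere(lab==i)[:,::-1],.091)
            print(cv2.minAreaRect((P[:,:2]*1000).astype(np.float32)))
# pads, tray
dk=((V<80)|((X[...,2]>.004)&(X[...,2]<.03)&(V<95)))&(u>310)&(u<400)&(v>65)&(v<145)
for nm,m,z in(("dark",dk,.008),("tray",(V>150)&(S<40)&(u>320)&(u<430)&(v>140)&(v<240),.022)):
    cs,_=cv2.findContours(m.astype(np.uint8),0,2)
    for q in cs:
        if cv2.contourArea(q)>150:
            P=onz(c,q[:,0],z)[:,:2]*1000; print(nm,q[:,0].mean(0).round(),cv2.minAreaRect(P.astype(np.float32)))
E
```

```text
bed [[0.4257, 0.1393, 0.012], [0.3829, 0.032, 0.012], [0.6819, -0.0826, 0.012]]
blue [ 164    7  110  137 2181] [0.0501 0.0521 0.056 ]
press yaw bed edge -20.97756169655743Traceback (most recent call last):
  File "<stdin>", line 13, in <module>
    return umr_minimum(a, axis, None, out, keepdims, initial, where)
ValueError: zero-size array to reduction operation minimum which has no identity
```

```bash
cat > m.py <<'E'
from h import *
def measure(c):
    X=cloud(c); hsv=cv2.cvtColor(c["img"],cv2.COLOR_RGB2HSV); H,S,V=[hsv[...,i].astype(int) for i in range(3)]
    v,u=np.mgrid[:384,:512]
    m=(H>95)&(H<125)&(S>120)&(v<160)&(u<300)
    k,lab,st,ce=cv2.connectedComponentsWithStats(m.astype(np.uint8)); i=1+st[1:,4].argmax(); m=lab==i
    P=onz(c,np.c_[u[m],v[m]],.0515)[:,:2]; a=np.radians(-21)
    for it in range(3):
        ux=np.array([np.cos(a),np.sin(a)]); uy=np.array([-ux[1],ux[0]]); s=P@ux; t=P@uy; s0=s.min()
        bins=np.arange(s0+.02,s0+.165,.008); mid=[]; wd=[]
        for q in bins:
            tt=t[(s>=q)&(s<q+.008)]; mid.append((tt.min()+tt.max())/2); wd.append(np.ptp(tt))
        p=np.polyfit(bins+.004,mid,1); a+=np.arctan(p[0])
    print("bar yaw",np.degrees(a),"width",np.median(wd),"s len",np.ptp(s))
    ux=np.array([np.cos(a),np.sin(a)]); uy=np.array([-ux[1],ux[0]]); s=P@ux;t=P@uy
    E=ux*(s.min()+.013)+uy*np.median(mid); print("bar_end",E,"pivot",E+.26*ux)
    red=((H<6)|(H>174))&(S>150)&(V>80)
    k,lab,st,ce=cv2.connectedComponentsWithStats(red.astype(np.uint8))
    for i in range(1,k):
        if st[i,4]>40 and st[i,0]>100:
            for z in(.091,.146): print("red",st[i],ce[i].round(1),z,onz(c,ce[i],z).round(4))
    dk=(V<90)&(u>310)&(u<400)&(v>65)&(v<145)
    for nm,m,z in(("dark",dk,.008),("tray",(V>130)&(S<40)&(u>320)&(u<430)&(v>140)&(v<240),.022)):
        cs,_=cv2.findContours(m.astype(np.uint8),0,2)
        for q in cs:
            if cv2.contourArea(q)>150:
                P=onz(c,q[:,0],z)[:,:2]*1000; print(nm,q[:,0].mean(0).round(),cv2.minAreaRect(P.astype(np.float32)))
E
python3 -c "
from m import *
measure(dict(np.load('w2.npz')))"
```

```text
bar yaw -21.511030267785177 width 0.02482403700291244 s len 0.28877036323202876
bar_end [0.42476349 0.08072813] pivot [ 0.66665371 -0.01460875]
red [164   0  19  20 150] [172.8   7.2] 0.091 [[0.6298 0.1241 0.091 ]]
red [164   0  19  20 150] [172.8   7.2] 0.146 [[0.6228 0.1077 0.146 ]]
red [176   0  18  18 188] [186.    9.2] 0.091 [[0.6344 0.1038 0.091 ]]
red [176   0  18  18 188] [186.    9.2] 0.146 [[0.6269 0.0893 0.146 ]]
red [278  23  17  19 235] [286.1  31.9] 0.091 [[ 0.6591 -0.0568  0.091 ]]
red [278  23  17  19 235] [286.1  31.9] 0.146 [[ 0.6492 -0.0555  0.146 ]]
tray [371. 188.] ((454.6940612792969, -342.0742492675781), (138.3345947265625, 161.19248962402344), 89.76826477050781)
```

```bash
python3 - <<'E'
from h import *
to(.6346,-.0927,.25,-21.5)
E
```

```text
to 0.635 -0.093 0.250: dx 13.41 dy 7.05 dz 23.55 twist -48.3 | cur yaw -69.8 pos [ 0.4845 -0.0727  0.4855] q [-0.36 -0.2   1.58 -0.    1.76  0.86] t 2.12 F [ 0.3 -0.6  0.5] op 0.995 ff 0.0
```

```bash
python3 -m pendant '[{"dx":4,"dy":2,"dz":5,"twist":-10},{"dx":8,"dy":4,"dz":10,"twist":-20},{"dx":12,"dy":6,"dz":15,"twist":-30},{"dx":13.4,"dy":7,"dz":20,"twist":-40},{"dx":13.4,"dy":7,"dz":23.5,"twist":-48.3},{"dx":13.4,"dy":7,"dz":23.5,"twist":-48.3},{"dx":13.4,"dy":7,"dz":23.5,"twist":-48.3}]' 0 60; python3 -c "
from h import *
to(.6346,-.0927,.125,-21.5)"
```

```text
time: 3.0
eef_pos: [0.6353, -0.0927, 0.2531]
tcp_rot: [0.828, 0.561, 0.001, 0.001]
contact_force: [-1.0, 0.7, 0.0]
opening: -0.004
finger_force: 0.0
to 0.635 -0.093 0.125: dx -0.03 dy -0.10 dz 12.81 twist -0.2 | cur yaw -21.7 pos [ 0.6353 -0.0927  0.2531] q [-0.3   0.18  1.62 -0.    1.34  0.08] t 3.00 F [-1.   0.7  0. ] op -0.004 ff 0.0
```

```bash
python3 -m pendant '[{"dx":0,"dy":0,"dz":6,"twist":0},{"dx":0,"dy":0,"dz":12.8,"twist":0},{"dx":0,"dy":0,"dz":12.8,"twist":0},{"dx":2,"dy":0,"dz":12.8,"twist":0},{"dx":4,"dy":0,"dz":12.8,"twist":0},{"dx":6,"dy":0,"dz":12.8,"twist":0},{"dx":8,"dy":0,"dz":12.8,"twist":0},{"dx":9.8,"dy":0,"dz":12.8,"twist":0},{"dx":9.8,"dy":0,"dz":12.8,"twist":0}]'; python3 -m pendant '[{"dx":-3,"dy":0,"dz":-6,"twist":0},{"dx":-3,"dy":-6,"dz":-12,"twist":0},{"dx":-6,"dy":-12,"dz":-12,"twist":0},{"dx":-9,"dy":-18,"dz":-12,"twist":0},{"dx":-10,"dy":-20,"dz":-12,"twist":0},{"dx":-10,"dy":-20,"dz":-12,"twist":0}]';python3 - <<'E'
from h import *
for n in("side",):
    c=cam(n); X=cloud(c); hsv=cv2.cvtColor(c["img"],cv2.COLOR_RGB2HSV); H,S,V=[hsv[...,i].astype(int) for i in range(3)]
    m=((H<6)|(H>174))&(S>150)&(V>80)&(abs(X[...,0]-.66)<.06)&(X[...,2]>.11)&(X[...,2]<.18); print(X[m].mean(0), m.sum())
    b=(H>95)&(H<125)&(S>120)&(abs(X[...,0]-.5)<.12)&(abs(X[...,1]-.05)<.1); print(np.percentile(X[b][:,2],[50,80,90]))
to(.41,.03,.25,-21.5)
E
```

```text
time: 4.12
eef_pos: [0.6712, 0.0018, 0.1232]
tcp_rot: [0.826, 0.564, 0.0, 0.0]
contact_force: [-0.4, -0.6, -0.7]
opening: 0.001
finger_force: 0.0
time: 4.88
eef_pos: [0.445, -0.0198, 0.2419]
tcp_rot: [0.827, 0.562, -0.0, -0.0]
contact_force: [0.0, -0.6, 0.1]
opening: 0.001
finger_force: 0.0
[ 0.66906001 -0.32833488  0.14400196] 514
[0.05747519 0.05932109 0.06003818]
to 0.410 0.030 0.250: dx 3.30 dy -5.26 dz -0.75 twist -0.0 | cur yaw -21.5 pos [ 0.4468 -0.02    0.2425] q [-0.27 -0.27  2.07 -0.    1.34  0.1 ] t 4.92 F [0.8 0.4 1.2] op 0.001 ff 0.0
```

```bash
python3 - <<'E'
from h import *
p=np.array([.6667,-.0146]); y0=-21.5
def c(phi,off,r=.205):
    a=np.radians(180+y0+phi); u=np.array([np.cos(a),np.sin(a)]); l=np.array([u[1],-u[0]]); return p+r*u+off*l
s=c(0,.045); print(s); to(*s,.045,y0)
a=np.radians(y0); X=np.array([-np.sin(a),np.cos(a)]); Y=np.array([np.cos(a),np.sin(a)])
for ph in range(0,73,8):
    d=(c(ph,.024)-s)*100; print(ph,"dx %.1f dy %.1f twist %d"%(d@X,d@Y,-ph), (c(ph,.024)).round(3))
E
```

```text
[0.49245695 0.10240154]
to 0.492 0.102 0.045: dx 13.07 dy -0.26 dz 19.75 twist -0.0 | cur yaw -21.5 pos [ 0.4468 -0.02    0.2425] q [-0.27 -0.27  2.07 -0.    1.34  0.1 ] t 4.92 F [0.8 0.4 1.2] op 0.001 ff 0.0
0 dx -2.1 dy 0.0 twist 0 [0.485 0.083]
8 dx -5.0 dy -0.1 twist -8 [0.473 0.057]
16 dx -7.8 dy 0.1 twist -16 [0.465 0.029]
24 dx -10.6 dy 0.8 twist -24 [0.461 0.   ]
32 dx -13.3 dy 1.8 twist -32 [ 0.461 -0.028]
40 dx -15.8 dy 3.3 twist -40 [ 0.465 -0.057]
48 dx -18.1 dy 5.0 twist -48 [ 0.473 -0.085]
56 dx -20.2 dy 7.0 twist -56 [ 0.484 -0.111]
64 dx -21.9 dy 9.4 twist -64 [ 0.499 -0.135]
72 dx -23.3 dy 11.9 twist -72 [ 0.518 -0.158]
```

```bash
python3 -m pendant '[{"dx":6,"dy":0,"dz":0,"twist":0},{"dx":12,"dy":-0.3,"dz":4,"twist":0},{"dx":13.1,"dy":-0.3,"dz":10,"twist":0},{"dx":13.1,"dy":-0.3,"dz":15,"twist":0},{"dx":13.1,"dy":-0.3,"dz":19.8,"twist":0},{"dx":13.1,"dy":-0.3,"dz":19.8,"twist":0},{"dx":13.1,"dy":-0.3,"dz":19.8,"twist":0}]' && python3 -m pendant '[{"dx":-2.1,"dy":0,"dz":0,"twist":0},{"dx":-5,"dy":-0.1,"dz":0,"twist":-8},{"dx":-7.8,"dy":0.1,"dz":0,"twist":-16},{"dx":-10.6,"dy":0.8,"dz":0,"twist":-24},{"dx":-13.3,"dy":1.8,"dz":0,"twist":-32},{"dx":-15.8,"dy":3.3,"dz":0,"twist":-40},{"dx":-18.1,"dy":5,"dz":0,"twist":-48},{"dx":-20.2,"dy":7,"dz":0,"twist":-56},{"dx":-21.2,"dy":8.3,"dz":0,"twist":-60},{"dx":-21.2,"dy":8.3,"dz":0,"twist":-60}]' ; python3 -m pendant '[{"dx":-0.3,"dy":0,"dz":0,"twist":0},{"dx":-0.6,"dy":0,"dz":0,"twist":-1},{"dx":-0.9,"dy":0,"dz":0,"twist":-1},{"dx":-0.9,"dy":0,"dz":0,"twist":-1}]'
```

```text
time: 5.8
eef_pos: [0.495, 0.1031, 0.0462]
tcp_rot: [0.827, 0.563, 0.001, 0.001]
contact_force: [0.8, 0.6, 0.4]
opening: -0.005
finger_force: 0.0
time: 7.05
eef_pos: [0.4955, -0.1267, 0.0481]
tcp_rot: [0.435, 0.9, 0.0, 0.003]
contact_force: [-0.3, 0.1, -0.2]
opening: 0.006
finger_force: 0.0
time: 7.55
eef_pos: [0.4983, -0.1315, 0.0447]
tcp_rot: [0.426, 0.905, -0.0, 0.0]
contact_force: [0.3, 0.9, -0.1]
opening: -0.001
finger_force: 0.0
```

```bash
python3 -m pendant '[{"dx":-0.4,"dy":0,"dz":0,"twist":-1},{"dx":-0.8,"dy":0,"dz":0,"twist":-1},{"dx":-0.8,"dy":0,"dz":0,"twist":-1}]';python3 -m pendant '[{"dx":-0.4,"dy":0,"dz":0,"twist":-1},{"dx":-0.4,"dy":0,"dz":0,"twist":-1}]'; python3 - <<'E'
from h import *
c=cam("side"); save(c,"side1",(120,150,360,330),3.2)
E
```

```text
time: 7.92
eef_pos: [0.5036, -0.1381, 0.0448]
tcp_rot: [0.419, 0.908, -0.0, 0.0]
contact_force: [0.0, -0.1, -0.2]
opening: 0.003
finger_force: 0.0
time: 8.18
eef_pos: [0.5061, -0.1411, 0.0448]
tcp_rot: [0.411, 0.912, -0.0, 0.0]
contact_force: [-0.3, 1.2, 0.2]
opening: 0.001
finger_force: 0.0
```

View pics/side1.png

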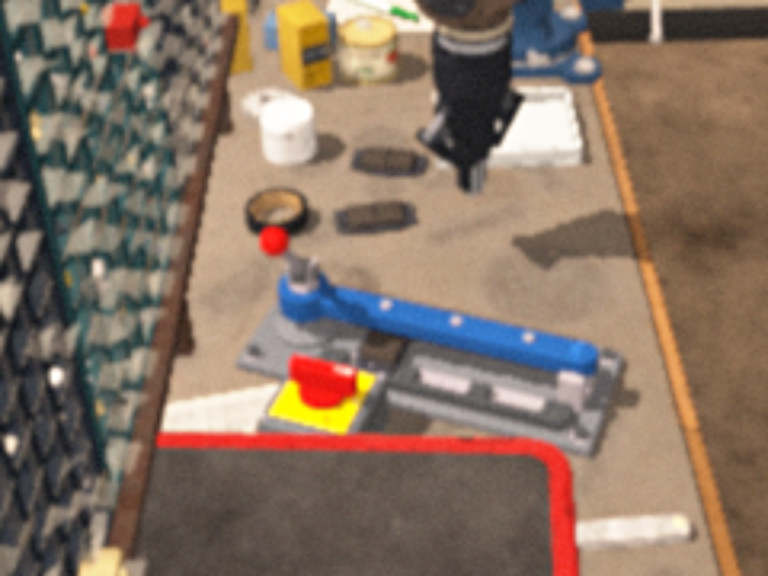

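Side view: the ball is at (273,240), so the lever is released, but the bar still lies over the nests with its end at (590,355). The sweep did not move it. I'll check where the fingertips and bar really are.

```bash
python3 - <<'E'
from h import *
s=ctrl.get_state(); print(s["eef_pos"],s["opening"])
c=cam("side"); K=c["camera_matrix"]
def proj(c,p):
    q=c["Rm"].T@(np.array(p)-c["P"]); return (K[0,0]*q[0]/-q[2]+K[0,2], -K[1,1]*q[1]/-q[2]*1+K[1,2]) 
for nm,p in(("tcp",s["eef_pos"]),("barend z.06",(.4248,.0807,.06)),("barend rot .1",(.4248,.06,.06))):
    u=proj(c,p); print(nm,np.round(u,1),"crop",np.round((np.array(u)-[120,150])*3.2))
X=cloud(c); hsv=cv2.cvtColor(c["img"],cv2.COLOR_RGB2HSV); H,S,V=[hsv[...,i].astype(int) for i in range(3)]
b=(H>95)&(H<125)&(S>120)&(X[...,0]>.35)&(X[...,0]<.75)&(abs(X[...,1])<.2)&(X[...,2]>.03)
P=X[b]; e=P[:,0]<P[:,0].min()+.03; print("bar end pts",P[e].mean(0), "max z",np.percentile(P[:,2],98))
T=X[(V<80)&(abs(X[...,0]-s["eef_pos"][0])<.05)&(abs(X[...,1]-s["eef_pos"][1])<.06)&(X[...,2]>.02)]; print("tip zmin",np.percentile(T[:,2],[0,2,10]),len(T))
save(cam("wrist"),"w3")
E
```

```text
[ 0.50599226 -0.14097554  0.04476566] 0.0018601723037204158
tcp [267.  215.5] crop [470. 210.]
barend z.06 [301.6 259.1] crop [581. 349.]
barend rot .1 [300.6 253.9] crop [578. 333.]
bar end pts [0.4282401  0.08303698 0.06008595] max z 0.06348141308581419
tip zmin [0.08185861 0.10360528 0.13370484] 1039
```

View pics/w3.png

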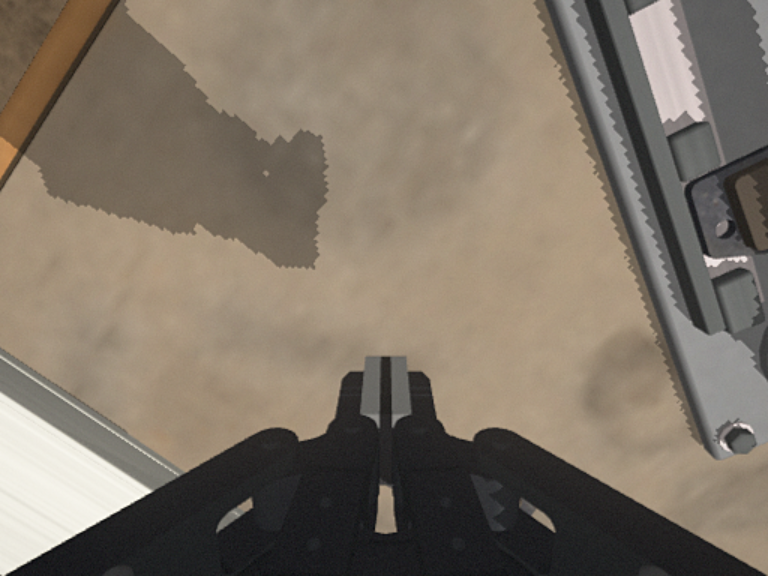

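```bash
python3 - <<'E'
from h import *
c=ctrl.read_camera("wrist"); T=np.array(c["tool_from_camera"]); K=c["camera_matrix"]
for z in(0,-.01,-.019,-.03,-.04):
    q=np.linalg.inv(T)@[.011,0,z,1]; print(z,(1.5*(K[0,0]*q[0]/-q[2]+K[0,2])).round(),(1.5*(-K[1,1]*q[1]/-q[2]+K[1,2])).round())
D=c["depth"]; v,u=np.mgrid[:384,:512]; d=np.c_[((u-K[0,2])/K[0,0]).ravel(),(-(v-K[1,2])/K[1,1]).ravel(),-np.ones(u.size)]*D.reshape(-1,1)
P=(d@T[:3,:3].T+T[:3,3]).reshape(384,512,3)
for r in range(232,262,4): print(r,P[r,252].round(3),P[r,262].round(3))
E
```

```text
0 383.0 324.0
-0.01 383.0 334.0
-0.019 383.0 345.0
-0.03 383.0 359.0
-0.04 383.0 374.0
232 [-0.02  -0.003  0.045] [-0.019  0.005  0.044]
236 [-0.023 -0.003  0.044] [-0.023  0.005  0.044]
240 [ 0.011 -0.002 -0.032] [ 0.012  0.003 -0.032]
244 [ 0.012 -0.002 -0.037] [ 0.012  0.003 -0.037]
248 [ 0.012 -0.001 -0.041] [ 0.012  0.003 -0.041]
252 [ 0.012 -0.001 -0.044] [ 0.012  0.003 -0.044]
256 [ 0.011 -0.001 -0.046] [ 0.012  0.003 -0.048]
260 [ 0.012 -0.001 -0.051] [ 0.012  0.003 -0.051]
```

Wrist view: the closed tips at (385,357) sit about 30 mm short of the reported TCP, so the fingers passed over the bar. Nest 1's cured pad is visible at the right (740,220). I'll repeat the sweep 30 mm lower.

```bash
python3 - <<'E'
from h import *
print(ctrl.grip_point_offset)
to(.4925,.1024,.16,-21.5)
E
```

```text
0.0187
to 0.492 0.102 0.160: dx 19.09 dy 15.12 dz -11.53 twist 63.0 | cur yaw 41.5 pos [ 0.5058 -0.1408  0.0447] q [-0.46  0.16  2.06  0.    0.93 -1.19] t 8.38 F [-0.4 -0.3  1.2] op -0.003 ff 0.0
```

```bash
python3 -m pendant '[{"dx":0,"dy":0,"dz":-6,"twist":0},{"dx":0,"dy":0,"dz":-11.5,"twist":10},{"dx":4,"dy":3,"dz":-11.5,"twist":20},{"dx":8,"dy":6,"dz":-11.5,"twist":30},{"dx":12,"dy":9.5,"dz":-11.5,"twist":40},{"dx":16,"dy":12.5,"dz":-11.5,"twist":50},{"dx":19.1,"dy":15.1,"dz":-11.5,"twist":60},{"dx":19.1,"dy":15.1,"dz":-11.5,"twist":63},{"dx":19.1,"dy":15.1,"dz":-11.5,"twist":63}]';python3 -c "
from h import *
to(.4925,.1024,.015,-21.5)"
```

```text
time: 9.5
eef_pos: [0.4921, 0.1028, 0.1597]
tcp_rot: [0.826, 0.564, -0.0, 0.0]
contact_force: [-0.1, -0.2, -0.2]
opening: 0.002
finger_force: 0.0
to 0.492 0.102 0.015: dx -0.02 dy 0.05 dz 14.47 twist 0.1 | cur yaw -21.4 pos [0.4921 0.1028 0.1597] q [ 0.   -0.05  2.04 -0.    1.16  0.38] t 9.50 F [-0.1 -0.2 -0.2] op 0.002 ff 0.0
```

```bash
python3 -m pendant '[{"dx":0,"dy":0,"dz":5,"twist":0},{"dx":0,"dy":0,"dz":10,"twist":0},{"dx":0,"dy":0,"dz":14.3,"twist":0},{"dx":0,"dy":0,"dz":14.3,"twist":0}]' && python3 -m pendant '[{"dx":-1.1,"dy":0,"dz":0,"twist":0},{"dx":-2.1,"dy":0,"dz":0,"twist":0},{"dx":-3.5,"dy":0,"dz":0,"twist":-4},{"dx":-5,"dy":-0.1,"dz":0,"twist":-8},{"dx":-5,"dy":-0.1,"dz":0,"twist":-8}]'
```

```text
time: 10.0
eef_pos: [0.4888, 0.1016, 0.0132]
tcp_rot: [0.827, 0.563, -0.004, -0.003]
contact_force: [-0.5, 0.8, 0.9]
opening: -0.0
finger_force: 0.0
time: 10.62
eef_pos: [0.4744, 0.0552, 0.0186]
tcp_rot: [0.786, 0.618, 0.002, 0.001]
contact_force: [0.3, 1.2, 0.7]
opening: -0.002
finger_force: 0.4
```

```bash
python3 -m pendant '[{"dx":-2.9,"dy":-0.1,"dz":0,"twist":-8},{"dx":-5.7,"dy":0.1,"dz":0,"twist":-16},{"dx":-8.5,"dy":0.8,"dz":0,"twist":-24},{"dx":-11.2,"dy":1.8,"dz":0,"twist":-32},{"dx":-13.7,"dy":3.3,"dz":0,"twist":-40},{"dx":-16,"dy":5,"dz":0,"twist":-48},{"dx":-17.1,"dy":6,"dz":0,"twist":-52},{"dx":-17.1,"dy":6,"dz":0,"twist":-52}]' ; python3 -m pendant '[{"dx":-0.4,"dy":0,"dz":0,"twist":-1},{"dx":-0.7,"dy":0,"dz":0,"twist":-2},{"dx":-0.7,"dy":0,"dz":0,"twist":-2}]';python3 -c "
from h import *
to(.4925,.1024,.015,-21.5)
c=cam('side'); save(c,'side2',(120,150,360,330),3.2)"
```

```text
time: 11.62
eef_pos: [0.4921, -0.125, 0.0175]
tcp_rot: [0.436, 0.9, -0.0, 0.0]
contact_force: [-0.3, -0.1, -1.3]
opening: 0.0
finger_force: 0.1
time: 12.0
eef_pos: [0.4955, -0.1293, 0.0166]
tcp_rot: [0.418, 0.908, -0.0, -0.001]
contact_force: [-2.8, 1.0, -0.7]
opening: -0.004
finger_force: 1.0
to 0.492 0.102 0.015: dx 17.80 dy 14.83 dz 0.16 twist 62.0 | cur yaw 40.5 pos [ 0.4955 -0.1293  0.0166] q [-0.45  0.18  2.09 -0.    0.87 -1.16] t 12.00 F [-2.8  1.  -0.7] op -0.004 ff 1.0
```

View pics/side2.png

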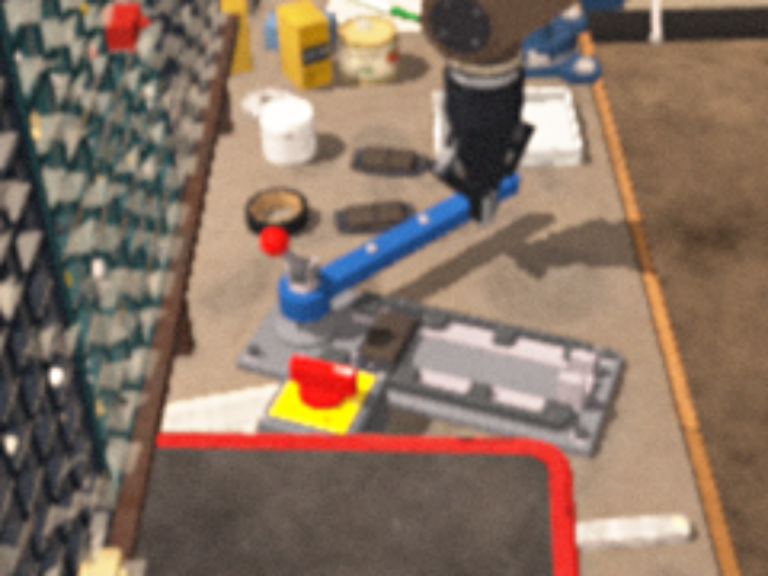

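The bar has swung out (end at (515,183)), and the cured pad sits alone in nest 1 at (388,337). I'll push to the stop.

```bash
python3 -m pendant '[{"dx":-0.4,"dy":0.2,"dz":0,"twist":-1},{"dx":-0.4,"dy":0.2,"dz":0,"twist":-1}]';python3 -m pendant '[{"dx":-0.4,"dy":0.2,"dz":0,"twist":-1},{"dx":-0.4,"dy":0.2,"dz":0,"twist":-1}]';python3 -m pendant '[{"dx":-0.4,"dy":0.2,"dz":0,"twist":-1},{"dx":-0.4,"dy":0.2,"dz":0,"twist":-1}]'
```

```text
time: 12.3
eef_pos: [0.5004, -0.1314, 0.0167]
tcp_rot: [0.41, 0.912, 0.0, 0.0]
contact_force: [-2.1, 0.5, -0.9]
opening: -0.001
finger_force: 1.0
time: 12.55
eef_pos: [0.5036, -0.1327, 0.0163]
tcp_rot: [0.403, 0.915, 0.0, -0.001]
contact_force: [-4.3, 2.3, -1.1]
opening: -0.002
finger_force: 2.0
time: 12.8
eef_pos: [0.5066, -0.1338, 0.0158]
tcp_rot: [0.395, 0.919, 0.0, -0.003]
contact_force: [-6.5, 2.5, 0.8]
opening: -0.003
finger_force: 2.9
```

```bash
python3 -m pendant '[{"dx":-0.6,"dy":0,"dz":0,"twist":0},{"dx":-0.6,"dy":0,"dz":0,"twist":0}]';python3 - <<'E'
from h import *
c=cam("side"); X=cloud(c); hsv=cv2.cvtColor(c["img"],cv2.COLOR_RGB2HSV); H,S,V=[hsv[...,i].astype(int) for i in range(3)]
b=(H>95)&(H<125)&(S>120)&(X[...,0]>.4)&(X[...,0]<.75)&(abs(X[...,1]+.1)<.14)&(X[...,2]>.052)&(X[...,2]<.068)
P=X[b][:,:2]; v,l,_=cv2.fitLine(P.astype(np.float32),cv2.DIST_HUBER,0,.01,.01).reshape(-1)[:2],0,0
print(np.degrees(np.arctan2(v[1],v[0]))%180, b.sum(), "want",(180-21.5+63)%180)
to(.5,-.05,.45,-21.5)
E
```

```text
time: 13.05
eef_pos: [0.5094, -0.1372, 0.0151]
tcp_rot: [0.395, 0.919, 0.0, -0.005]
contact_force: [-8.5, 4.0, 0.7]
opening: 0.001
finger_force: 4.4
43.324562 434 want 41.5
to 0.500 -0.050 0.450: dx 7.34 dy 5.20 dz -43.45 twist 65.0 | cur yaw 43.5 pos [ 0.5093 -0.1371  0.0151] q [-0.46  0.21  2.05  0.    0.88 -1.22] t 13.10 F [-8.   4.1  0.6] op 0.003 ff 4.3
```

```bash
python3 -m pendant '[{"dx":2,"dy":0,"dz":0,"twist":0},{"dx":2,"dy":0,"dz":-6,"twist":0},{"dx":3,"dy":1,"dz":-12,"twist":10},{"dx":4,"dy":2,"dz":-18,"twist":20},{"dx":5,"dy":3,"dz":-24,"twist":30},{"dx":6,"dy":4,"dz":-29,"twist":40},{"dx":6,"dy":5,"dz":-34,"twist":50},{"dx":6,"dy":5,"dz":-36,"twist":60},{"dx":6,"dy":5,"dz":-36,"twist":65},{"dx":6,"dy":5,"dz":-36,"twist":65}]' 60;python3 - <<'E'
from h import *
c=cam("wrist"); save(c,"w4"); np.savez("w4.npz",**{k:c[k] for k in("img","depth","P","Rm","camera_matrix")})
to(.5,-.05,.45,-21.5)
E
```

```text
time: 14.35
eef_pos: [0.5086, -0.0613, 0.378]
tcp_rot: [0.826, 0.563, 0.002, 0.002]
contact_force: [-0.2, 0.1, 0.3]
opening: 0.601
finger_force: 0.0
to 0.500 -0.050 0.450: dx 0.75 dy -1.15 dz -7.27 twist 0.1 | cur yaw -21.4 pos [ 0.5082 -0.0612  0.3773] q [-0.32 -0.16  1.74  0.    1.56  0.05] t 14.40 F [-0.4  0.4 -0.3] op 0.602 ff 0.0
```

View pics/w4.png

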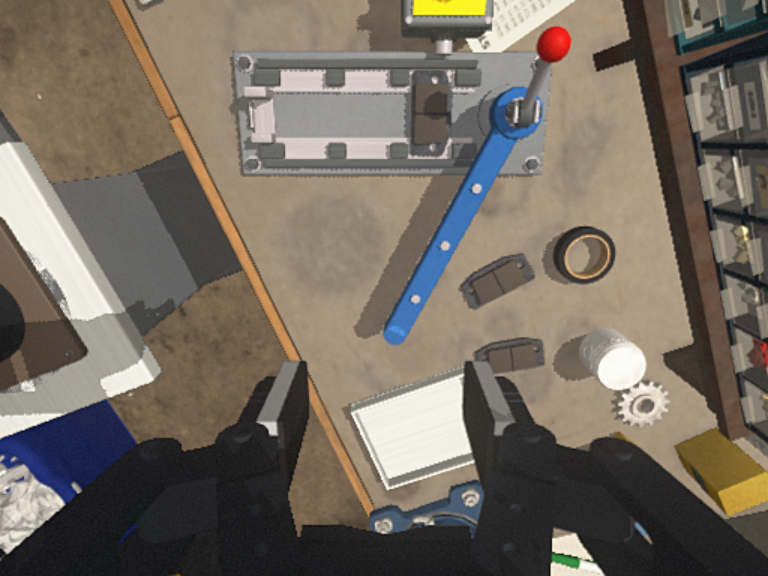

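Wrist view:
- Bar fully out, with its end at (396,332).
- Cured pad in nest 1 at (432,112); nest 2 is near (368,112) and nest 3 near (301,112).
- Fresh pads at (498,280) and (510,354), tray at (420,430).
- The lever ball at (553,44) is on the released side.

```bash
cat > p.py <<'E'
from h import *
def pads(c,rois,z=.005,thr=88):
    V=c["img"].max(2).astype(int); out=[]
    for (x0,y0,x1,y1),zz in rois:
        m=np.zeros(V.shape,np.uint8); m[y0:y1,x0:x1]=V[y0:y1,x0:x1]<thr
        m=cv2.morphologyEx(m,cv2.MORPH_OPEN,np.ones((3,3),np.uint8))
        cs,_=cv2.findContours(m,0,2); q=max(cs,key=cv2.contourArea)
        P=onz(c,q[:,0],zz)[:,:2]*1000; (cx,cy),(w,h),a=cv2.minAreaRect(P.astype(np.float32))
        if w>h: a=a+90  # a: yaw of short side
        a=(a+90)%180-90
        print("pad px",q[:,0].min(0),q[:,0].max(0),"ctr mm",round(cx,1),round(cy,1),"size",round(min(w,h),1),round(max(w,h),1),"short-side yaw",round(a,1)); out.append((cx,cy,a))
    return out
E
python3 - <<'E'
from p import *
c=dict(np.load("w4.npz"))
pads(c,[((270,40,305,110),.021),((300,160,362,210),.005),((310,218,370,252),.005)])
e=onz(c,np.array([[235,52],[242,176],[545,174],[549,54]])/1.5,.012); print((e*1000).round(1).tolist())
print("seat lines: rib px rows/cols to world z=.024")
print((onz(c,np.array([[267,78],[337,78],[400,78],[472,78],[267,150],[337,150],[400,150],[464,150]])/1.5,.024)*1000).round(1).tolist())
X=cloud(c); V=c["img"].max(2);S=c["img"].max(2).astype(int)-c["img"].min(2)
print("tray corners",(onz(c,np.array([[350,408],[387,487],[470,374]])/1.5,.022)*1000).round(1).tolist())
print("depth check bench",X[150,180],"cured top",X[75,290],"fresh top",X[188,330],X[236,342])
E
```

```text
pad px [282  62] [300  82] ctr mm 598.6 19.2 size 28.7 29.2 short-side yaw -21.4
pad px [315 194] [319 202] ctr mm 573.3 -199.5 size 5.7 17.2 short-side yaw -1.0
pad px [310 241] [317 251] ctr mm 536.5 -289.3 size 13.4 22.0 short-side yaw -18.4
[[425.5, 145.2, 12.0], [376.4, 31.7, 12.0], [688.2, -88.3, 12.0], [724.2, 26.4, 12.0]]
seat lines: rib px rows/cols to world z=.024
[[447.4, 109.0, 24.0], [513.5, 83.2, 24.0], [573.0, 59.8, 24.0], [641.2, 33.2, 24.0], [416.8, 45.7, 24.0], [485.8, 18.6, 24.0], [548.1, -5.8, 24.0], [611.3, -30.6, 24.0]]
tray corners [[377.4, -276.0, 22.0], [376.8, -406.4, 22.0], [534.0, -286.1, 22.0]]
depth check bench [ 0.37884351 -0.02947252  0.00272171] cured top [0.59448809 0.01584755 0.0298347 ] fresh top [ 0.59946843 -0.18687682  0.0131551 ] [ 0.59255459 -0.28549232  0.01129605]
```

```bash
cat > p.py <<'E'
from h import *
def pads(c,rois):
    "rois: (x0,y0,x1,y1), underside z ; finds lining top (33x60)"
    X=cloud(c); out=[]
    for (x0,y0,x1,y1),z0 in rois:
        m=np.zeros(X.shape[:2],np.uint8); zz=cv2.medianBlur(X[...,2].astype(np.float32),3)
        m[y0:y1,x0:x1]=(abs(zz-z0-.012)<.0035)[y0:y1,x0:x1]
        m=cv2.morphologyEx(m,cv2.MORPH_OPEN,np.ones((3,3),np.uint8))
        cs,_=cv2.findContours(m,0,1); q=max(cs,key=cv2.contourArea)
        P=onz(c,q[:,0],z0+.012)[:,:2]*1000; (cx,cy),(w,h),a=cv2.minAreaRect(P.astype(np.float32))
        if w>h: a=a+90
        a=(a+90)%180-90
        print("pad px",q[:,0].min(0),q[:,0].max(0),"ctr mm",round(cx,1),round(cy,1),"size",round(min(w,h),1),round(max(w,h),1),"short-side yaw",round(a,1)); out.append((cx,cy,a))
    return out
E
python3 - <<'E'
from p import *
c=dict(np.load("w4.npz"))
pads(c,[((272,40,302,110),.016),((300,160,362,210),0),((310,218,370,252),0)])
X=cloud(c)
for v in(188,236,75): print([ (u,int(X[v,u,2]*1000*10)/10,c["img"][v,u].tolist()) for u in range(270 if v==75 else 308,372 if v>75 else 310,4)])
E
```

```text
pad px [276  55] [297  95] ctr mm 589.5 17.4 size 32.5 58.3 short-side yaw -20.3
pad px [315 174] [349 202] ctr mm 601.9 -188.8 size 34.3 58.8 short-side yaw -80.6
pad px [325 229] [356 248] ctr mm 588.0 -290.1 size 34.0 57.9 short-side yaw 79.1
[(308, -0.8, [116, 106, 89]), (312, 4.8, [72, 70, 73]), (316, 11.8, [104, 94, 81]), (320, 13.1, [100, 89, 80]), (324, 12.3, [100, 88, 78]), (328, 13.0, [100, 89, 78]), (332, 12.2, [67, 60, 57]), (336, 11.0, [106, 94, 80]), (340, 10.3, [101, 94, 79]), (344, 11.3, [100, 91, 79]), (348, 11.0, [100, 88, 74]), (352, -0.7, [158, 145, 122]), (356, -0.2, [163, 147, 126]), (360, 1.6, [167, 151, 129]), (364, 1.0, [169, 150, 129]), (368, 2.2, [175, 157, 133])]
[(308, -0.3, [147, 134, 113]), (312, -0.9, [165, 147, 128]), (316, -1.0, [107, 97, 85]), (320, 5.1, [95, 90, 89]), (324, 4.3, [67, 61, 62]), (328, 11.1, [103, 91, 82]), (332, 11.3, [103, 91, 82]), (336, 11.7, [101, 89, 79]), (340, 11.2, [69, 64, 56]), (344, 12.2, [103, 88, 82]), (348, 10.4, [103, 93, 80]), (352, 11.4, [106, 93, 83]), (356, 5.8, [103, 91, 83]), (360, 4.1, [94, 88, 87]), (364, 0.1, [174, 156, 132]), (368, -0.9, [169, 150, 129])]
[(270, 13.5, [116, 115, 113]), (274, 21.8, [70, 70, 67]), (278, 27.5, [71, 65, 62]), (282, 27.8, [70, 65, 60]), (286, 26.8, [49, 48, 43]), (290, 29.8, [44, 43, 40]), (294, 28.3, [56, 51, 47]), (298, 20.3, [42, 40, 43]), (302, 13.1, [160, 158, 157]), (306, 11.8, [147, 145, 144])]
```

```bash
python3 - <<'E'
from h import *
c=dict(np.load("w4.npz")); s=ctrl.get_state(); X=cloud(c)
M=R.from_quat(s["tcp_rot"]).as_matrix(); P=(X-s["eef_pos"])@M
for u in (188,192,196,200,312,316,320): 
    col=P[235:262,u]; i=np.argmax(col[:,2]<-.02); print(u,235+i,col[i].round(4),col[i+2].round(4))
to(.5895,.0174,.12,-21.4)
E
```

```text
188 242 [ 0.0122 -0.0324 -0.0357] [ 0.0119 -0.0321 -0.0371]
192 241 [ 0.0125 -0.0306 -0.0352] [ 0.0117 -0.0305 -0.0358]
196 241 [ 0.0114 -0.0292 -0.0331] [ 0.0124 -0.0284 -0.0371]
200 238 [ 0.0793 -0.0003 -0.1689] [-0.1908 -0.1082  0.3755]
312 241 [ 0.0118  0.0259 -0.0339] [ 0.0119  0.0256 -0.0361]
316 241 [ 0.0115  0.028  -0.0333] [ 0.0117  0.0275 -0.0358]
320 241 [ 0.0119  0.0297 -0.0342] [ 0.012   0.0293 -0.0363]
to 0.590 0.017 0.120: dx 10.28 dy 4.63 dz 25.75 twist 0.0 | cur yaw -21.4 pos [ 0.5082 -0.0612  0.3773] q [-0.32 -0.16  1.74  0.    1.56  0.05] t 14.40 F [-0.4  0.4 -0.3] op 0.602 ff 0.0
```

```bash
python3 -m pendant '[{"dx":3,"dy":1.5,"dz":5,"twist":0},{"dx":6,"dy":3,"dz":10,"twist":0},{"dx":9,"dy":4.6,"dz":15,"twist":0},{"dx":10.3,"dy":4.6,"dz":20,"twist":0},{"dx":10.3,"dy":4.6,"dz":25.8,"twist":0},{"dx":10.3,"dy":4.6,"dz":31,"twist":0},{"dx":10.3,"dy":4.6,"dz":31,"twist":0},{"dx":10.3,"dy":4.6,"dz":31,"twist":0}]' 60 60;python3 - <<'E'
from p import *
c=cam("wrist"); np.savez("w5.npz",**{k:c[k] for k in("img","depth","P","Rm","camera_matrix")})
X=cloud(c); v,u=np.where((abs(X[...,2]-.028)<.003)&(np.hypot(X[...,0]-.5895,X[...,1]-.0174)<.05))
pads(c,[((u.min(),v.min(),u.max()+1,v.max()+1),.016)])
to(.5895,.0174,-.018,-21.4)
E
```

```text
time: 15.4
eef_pos: [0.5897, 0.0176, 0.0687]
tcp_rot: [0.826, 0.563, 0.001, 0.001]
contact_force: [0.6, 0.5, -0.3]
opening: 0.599
finger_force: 0.0
pad px [235 168] [282 246] ctr mm 590.2 17.5 size 32.9 58.9 short-side yaw -21.8
to 0.590 0.017 -0.018: dx -0.06 dy -0.14 dz 8.79 twist -0.1 | cur yaw -21.5 pos [0.5905 0.0175 0.0699] q [-0.14  0.25  1.89  0.    1.    0.23] t 15.45 F [ 0.1 -0.5 -0.3] op 0.598 ff 0.0
```

```bash
python3 -m pendant '[{"dx":0,"dy":0,"dz":4,"twist":0},{"dx":0,"dy":0,"dz":6.5,"twist":0},{"dx":0,"dy":0,"dz":7.6,"twist":0},{"dx":0,"dy":0,"dz":8.3,"twist":0},{"dx":0,"dy":0,"dz":8.8,"twist":0},{"dx":0,"dy":0,"dz":8.8,"twist":0},{"dx":0,"dy":0,"dz":8.8,"twist":0}]' && python3 -m pendant '[{"dx":0,"dy":0,"dz":0,"twist":0},{"dx":0,"dy":0,"dz":0,"twist":0},{"dx":0,"dy":0,"dz":0,"twist":0},{"dx":0,"dy":0,"dz":0,"twist":0}]' 30 60
```

```text
time: 16.32
eef_pos: [0.5898, 0.0177, -0.0168]
tcp_rot: [0.826, 0.563, 0.0, 0.001]
contact_force: [-6.1, -0.5, 14.4]
opening: 0.598
finger_force: 7.1
time: 16.82
eef_pos: [0.5914, 0.0177, -0.015]
tcp_rot: [0.826, 0.563, 0.002, 0.001]
contact_force: [-6.9, 0.5, 20.7]
opening: 0.47
finger_force: 64.6
```

```bash
python3 -m pendant '[{"dx":0,"dy":0,"dz":-1,"twist":0},{"dx":0,"dy":0,"dz":-3,"twist":0},{"dx":0,"dy":0,"dz":-6,"twist":0},{"dx":0,"dy":0,"dz":-10,"twist":0},{"dx":0,"dy":0,"dz":-10,"twist":0}]';python3 - <<'E'
from p import *
c=cam("wrist"); X=cloud(c); s=ctrl.get_state(); M=R.from_quat(s["tcp_rot"]).as_matrix(); P=(X-s["eef_pos"])@M
for v in range(215,300,8): print(v,P[v,256].round(4),c["img"][v,256])
to(.46,-.345,.2,-21.4)
E
```

```text
time: 17.45
eef_pos: [0.5911, 0.0176, 0.0836]
tcp_rot: [0.826, 0.563, 0.003, 0.003]
contact_force: [0.9, 0.3, -2.0]
opening: 0.469
finger_force: 62.5
215 [ 0.028   0.0008 -0.0423] [70 66 59]
223 [ 0.0258  0.0008 -0.046 ] [95 83 72]
231 [ 0.0214  0.0008 -0.0447] [98 87 74]
239 [ 0.0186  0.0008 -0.0468] [94 84 71]
247 [ 0.0143  0.0008 -0.0459] [96 85 74]
255 [ 0.0107  0.0008 -0.0466] [94 84 74]
263 [ 0.0063  0.0008 -0.0458] [89 81 71]
271 [ 0.002   0.0008 -0.0456] [62 58 46]
279 [-0.0023  0.0008 -0.0454] [66 55 53]
287 [-0.0057  0.0008 -0.0467] [88 78 67]
295 [-0.0105  0.0008 -0.0459] [67 60 55]
to 0.460 -0.345 0.200: dx -38.48 dy 1.31 dz -11.94 twist -0.1 | cur yaw -21.5 pos [0.5892 0.0178 0.0809] q [-0.14  0.23  1.89  0.    1.02  0.23] t 17.50 F [-0.2 -0.7 -1.8] op 0.466 ff 62.5
```

```bash
python3 -m pendant '[{"dx":0,"dy":0,"dz":-6,"twist":0},{"dx":-5,"dy":0,"dz":-8,"twist":0},{"dx":-10,"dy":0.3,"dz":-8,"twist":0},{"dx":-15,"dy":0.5,"dz":-8,"twist":0},{"dx":-20,"dy":0.7,"dz":-8,"twist":0},{"dx":-25,"dy":0.9,"dz":-8,"twist":0},{"dx":-30,"dy":1.1,"dz":-8,"twist":0},{"dx":-35,"dy":1.3,"dz":-8,"twist":0},{"dx":-38.5,"dy":1.3,"dz":-7,"twist":0},{"dx":-38.5,"dy":1.3,"dz":-4,"twist":0}]';python3 - <<'E'
from h import *
c=cam("wrist"); save(c,"w6"); X=cloud(c)
to(.456,-.344,-.029,-21.4)
E
```

```text
time: 18.75
eef_pos: [0.4582, -0.3478, 0.1183]
tcp_rot: [0.828, 0.561, -0.0, 0.001]
contact_force: [0.2, -0.1, -2.6]
opening: 0.468
finger_force: 62.5
to 0.456 -0.344 -0.029: dx -0.07 dy 0.17 dz 14.10 twist -0.2 | cur yaw -21.6 pos [ 0.4557 -0.3437  0.112 ] q [-0.82  0.16  1.91  0.    1.08 -0.45] t 18.80 F [-1.5  2.  -4.1] op 0.468 ff 62.4
```

View pics/w6.png

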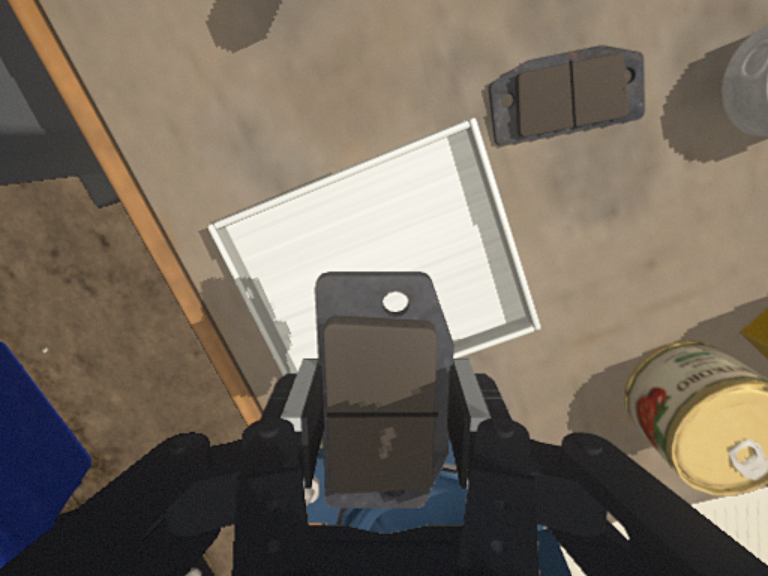

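Wrist view: the cured pad is held centred at (380,400), the tray lies below with corners (210,226), (472,121) and (538,326), and one fresh pad is at (570,95). I'll lower it in.

```bash
python3 -m pendant '[{"dx":0,"dy":0,"dz":5,"twist":0},{"dx":0,"dy":0,"dz":10,"twist":0},{"dx":0,"dy":0,"dz":12.5,"twist":0},{"dx":0,"dy":0,"dz":13.5,"twist":0},{"dx":0,"dy":0,"dz":14.0,"twist":0},{"dx":0,"dy":0,"dz":14.0,"twist":0}]' && python3 -m pendant '[{"dx":0,"dy":0,"dz":0,"twist":0},{"dx":0,"dy":0,"dz":0,"twist":0}]' 62 && python3 -m pendant '[{"dx":0,"dy":0,"dz":-2,"twist":0},{"dx":0,"dy":0,"dz":-6,"twist":0},{"dx":0,"dy":0,"dz":-12,"twist":0},{"dx":2,"dy":2,"dz":-17,"twist":0},{"dx":2,"dy":2,"dz":-17,"twist":0},{"dx":2,"dy":2,"dz":-17,"twist":0}]';python3 - <<'E'
from p import *
c=cam("wrist"); np.savez("w7.npz",**{k:c[k] for k in("img","depth","P","Rm","camera_matrix")})
X=cloud(c)
for p0,z in(((.588,-.290),0),((.602,-.189),0),((.456,-.344),.004)):
    v,u=np.where((abs(X[...,2]-z-.012)<.0035)&(np.hypot(X[...,0]-p0[0],X[...,1]-p0[1])<.055))
    if len(u)>100: pads(c,[((u.min(),v.min(),u.max()+1,v.max()+1),z)])
to(.588,-.290,.07,79)
E
```

```text
time: 19.55
eef_pos: [0.4596, -0.3455, -0.0205]
tcp_rot: [0.826, 0.563, 0.0, 0.001]
contact_force: [0.0, 0.1, -0.9]
opening: 0.471
finger_force: 62.4
time: 19.8
eef_pos: [0.4599, -0.3459, -0.0199]
tcp_rot: [0.827, 0.563, 0.0, 0.001]
contact_force: [0.2, 0.6, -0.2]
opening: 0.619
finger_force: 0.0
time: 20.55
eef_pos: [0.485, -0.3336, 0.1496]
tcp_rot: [0.826, 0.563, 0.0, 0.001]
contact_force: [0.6, 0.1, 0.4]
opening: 0.623
finger_force: 0.0
pad px [313  70] [377 116] ctr mm 588.1 -291.3 size 33.0 59.3 short-side yaw 79.0
pad px [219 167] [252 222] ctr mm 457.3 -345.1 size 32.6 58.4 short-side yaw -21.4
to 0.588 -0.290 0.070: dx 7.82 dy 8.09 dz 7.80 twist 79.5 | cur yaw -21.5 pos [ 0.4842 -0.3332  0.1481] q [-0.78  0.15  1.85 -0.    1.15 -0.4 ] t 20.60 F [ 0.4 -0.  -0.1] op 0.619 ff 0.0
```

```bash
python3 -m pendant '[{"dx":2,"dy":1,"dz":0,"twist":10},{"dx":4,"dy":3,"dz":0,"twist":20},{"dx":6,"dy":6,"dz":0,"twist":30},{"dx":7.7,"dy":8,"dz":1,"twist":40},{"dx":7.7,"dy":8.1,"dz":3,"twist":50},{"dx":7.7,"dy":8.1,"dz":5,"twist":60},{"dx":7.7,"dy":8.1,"dz":7.5,"twist":70},{"dx":7.7,"dy":8.1,"dz":7.5,"twist":79.5},{"dx":7.7,"dy":8.1,"dz":7.5,"twist":79.5},{"dx":7.7,"dy":8.1,"dz":7.5,"twist":79.5}]';python3 - <<'E'
from p import *
c=cam("wrist"); X=cloud(c)
for p0,z in(((.588,-.290),0),):
    v,u=np.where((abs(X[...,2]-z-.012)<.0035)&(np.hypot(X[...,0]-p0[0],X[...,1]-p0[1])<.055))
    if len(u)>100: 
        (cx,cy,a),=pads(c,[((u.min(),v.min(),u.max()+1,v.max()+1),z)]); to(cx/1e3,cy/1e3,-.027,a)
E
```

```text
time: 21.85
eef_pos: [0.5881, -0.2918, 0.0731]
tcp_rot: [0.995, -0.095, -0.001, -0.0]
contact_force: [-0.9, 0.5, 0.1]
opening: 0.623
finger_force: 0.0
pad px [236 158] [279 231] ctr mm 589.4 -291.4 size 32.9 59.0 short-side yaw 79.1
to 0.589 -0.291 -0.027: dx 0.10 dy -0.07 dz 10.05 twist 0.0 | cur yaw -100.9 pos [ 0.5883 -0.2919  0.0735] q [-0.61  0.38  1.72  0.    1.05  1.15] t 21.90 F [-0.4 -0.5 -0.6] op 0.625 ff 0.0
```

```bash
python3 -m pendant '[{"dx":0,"dy":0,"dz":4,"twist":0},{"dx":0.1,"dy":-0.1,"dz":7,"twist":0},{"dx":0.1,"dy":-0.1,"dz":9,"twist":0},{"dx":0.1,"dy":-0.1,"dz":10,"twist":0},{"dx":0.1,"dy":-0.1,"dz":10,"twist":0}]' && python3 -m pendant '[{"dx":0,"dy":0,"dz":0,"twist":0},{"dx":0,"dy":0,"dz":0,"twist":0},{"dx":0,"dy":0,"dz":0,"twist":0},{"dx":0,"dy":0,"dz":0,"twist":0}]' 30 60
```

```text
time: 22.52
eef_pos: [0.5897, -0.291, -0.0265]
tcp_rot: [0.995, -0.096, -0.0, -0.0]
contact_force: [-0.4, 0.1, 0.3]
opening: 0.622
finger_force: 0.0
time: 23.02
eef_pos: [0.591, -0.2918, -0.0245]
tcp_rot: [0.995, -0.096, 0.001, 0.001]
contact_force: [0.1, -0.5, 6.0]
opening: 0.456
finger_force: 61.2
```

```bash
python3 -m pendant '[{"dx":0,"dy":0,"dz":-2,"twist":0},{"dx":0,"dy":0,"dz":-6,"twist":0},{"dx":0,"dy":0,"dz":-12,"twist":0},{"dx":0,"dy":0,"dz":-18,"twist":0},{"dx":0,"dy":0,"dz":-18,"twist":0}]'; python3 - <<'E'
from p import *
c=cam("wrist"); X=cloud(c); s=ctrl.get_state(); M=R.from_quat(s["tcp_rot"]).as_matrix(); P=(X-s["eef_pos"])@M
m=(abs(P[...,1])<.03)&(abs(P[...,0])<.07)&(abs(P[...,2]+.044)<.006); 
q=P[m]; print("held z",np.median(q[:,2]),"n",m.sum(),"y range",np.percentile(q[:,1],[1,99]),"x max",np.percentile(q[:,0],[1,99]),c["img"][230,256])
np.savez("w8.npz",**{k:c[k] for k in("img","depth","P","Rm","camera_matrix")})
d=dict(np.load("w4.npz")); im=d["img"].max(2)
crop=d["img"][30:125,150:375,::-1]; cv2.imwrite("pics/nest.png",cv2.resize(crop,None,fx=3.5,fy=3.5,interpolation=2))
E
```

```text
time: 23.65
eef_pos: [0.5932, -0.2933, 0.1624]
tcp_rot: [0.995, -0.096, 0.006, 0.003]
contact_force: [0.8, -1.7, -1.3]
opening: 0.454
finger_force: 60.5
held z -0.040935835645152824 n 8345 y range [-0.02543972  0.02528881] x max [-0.02742505  0.02957717] [105  92  81]
```

View pics/nest.png

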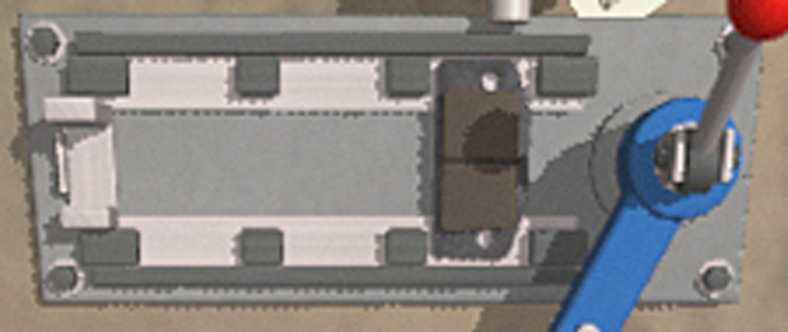

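Nest crop: ribs between nests at (258,76), (410,76), (262,246) and (406,246). Rail inner edges are at rows 52 and 268, with the pad in nest 1. I'll convert to nest centres.

```bash
python3 - <<'E'
from p import *
d=dict(np.load("w4.npz")); f=lambda q,z:onz(d,np.array(q)/3.5+[150,30],z)[:,:2]*1000
r=f([[258.5,76],[410,76],[262.5,246],[406.5,246]],.024); print(r.round(1).tolist())
ra=f([[80,43],[580,43],[90,276],[580,276]],.024); print(ra.round(1).tolist())
ux=r[1]-r[0]+r[3]-r[2]; print("yaw ribs",np.degrees(np.arctan2(ux[1],ux[0])),"rails",[np.degrees(np.arctan2(*(b-a)[::-1])) for a,b in((ra[0],ra[1]),(ra[2],ra[3]))])
a=np.radians(-21.4); ux=np.array([np.cos(a),np.sin(a)]); uy=np.array([-ux[1],ux[0]])
cx=(r@ux).mean(); cy=((ra@uy)[:2].mean()+(ra@uy)[2:].mean())/2; print("rail lat",ra@uy,"rib lat",r@uy,"rib x",r@ux)
for n,k in((1,66),(2,0),(3,-66)): print("nest",n,((cx+k)*ux+cy*uy).round(1))
pc=np.array([590.2,17.5]); print("cured pad vs nest1 press", (pc@ux-cx-66, pc@uy-cy))
to(.5300,.039,.15,-21.4)
E
```

```text
[[512.5, 84.0], [573.9, 60.0], [486.2, 18.0], [547.1, -5.9]]
[[446.0, 124.0], [646.9, 45.4], [407.4, 34.7], [616.5, -47.3]]
yaw ribs -21.391362063600475 rails [np.float64(-21.371894505933213), np.float64(-21.410973463216195)]
rail lat [278.22687361 278.33268518 180.98851215 180.94549948] rib lat [265.18523777 265.21152501 194.17535761 194.16887766] rib x [446.5103021  512.41914885 446.06745588 511.54116634]
nest 1 [591.3  14.9]
nest 2 [529.9  39. ]
nest 3 [468.4  63. ]
cured pad vs nest1 press (np.float64(-2.0107194957282104), np.float64(2.02036228813094))
to 0.530 0.039 0.150: dx -12.32 dy -31.33 dz 0.64 twist -79.6 | cur yaw -101.0 pos [ 0.5912 -0.292   0.1581] q [-0.61  0.29  1.66 -0.    1.18  1.15] t 23.70 F [-0.3 -0.3 -2.2] op 0.457 ff 60.5
```

```bash
python3 -m pendant '[{"dx":0,"dy":-3,"dz":0,"twist":0},{"dx":-1,"dy":-7,"dz":0,"twist":-10},{"dx":-2,"dy":-11,"dz":0,"twist":-20},{"dx":-3,"dy":-15,"dz":0,"twist":-30},{"dx":-3.8,"dy":-19,"dz":0,"twist":-40},{"dx":-4.5,"dy":-23,"dz":0,"twist":-50},{"dx":-5.2,"dy":-27,"dz":0,"twist":-60},{"dx":-5.8,"dy":-30.1,"dz":0,"twist":-70},{"dx":-5.8,"dy":-30.1,"dz":4,"twist":-79.6},{"dx":-5.8,"dy":-30.1,"dz":6,"twist":-79.6}]'; python3 -m pendant '[{"dx":0,"dy":0,"dz":0,"twist":0},{"dx":0,"dy":0,"dz":0,"twist":0}]'; cat > held.py <<'E'
from p import *
def held():
    c=cam("wrist"); X=cloud(c); s=ctrl.get_state(); M=R.from_quat(s["tcp_rot"]).as_matrix(); P=(X-s["eef_pos"])@M
    m=(abs(P[...,1])<.022)&(abs(P[...,0])<.06)&(P[...,2]<-.03)&(P[...,2]>-.05); v,u=np.where(m)
    t=np.percentile(P[m][:,2],30); m2=(m&(abs(P[...,2]-t)<.003)).astype(np.uint8)
    m2=cv2.morphologyEx(m2,cv2.MORPH_OPEN,np.ones((3,3),np.uint8)); cs,_=cv2.findContours(m2,0,1); q=max(cs,key=cv2.contourArea)[:,0]
    d=(rays(c,q)@M); o=(c["P"]-s["eef_pos"])@M; k=(t-o[2])/d[:,2]; Q=(o+d*k[:,None])[:,:2]*1000
    print("held top z",round(t*1000,1),"rect tool mm",cv2.minAreaRect(Q.astype(np.float32)))
E
python3 - <<'E'
from held import *
held(); to(.5913,.0149,-.0095,-21.4)
E
```

```text
time: 24.95
eef_pos: [0.5868, 0.0164, 0.0892]
tcp_rot: [0.826, 0.563, -0.003, -0.003]
contact_force: [-0.0, -0.2, -1.4]
opening: 0.455
finger_force: 60.5
time: 25.2
eef_pos: [0.5907, 0.0149, 0.0943]
tcp_rot: [0.827, 0.563, 0.0, 0.0]
contact_force: [0.4, -0.3, -0.3]
opening: 0.455
finger_force: 60.6
held top z -36.1 rect tool mm ((0.43309974670410156, -0.08696937561035156), (33.72999572753906, 59.44089889526367), 89.9826431274414)
to 0.591 0.015 -0.009: dx 0.00 dy -0.01 dz 10.45 twist -0.1 | cur yaw -21.5 pos [0.5912 0.0149 0.095 ] q [-0.15  0.22  1.87  0.    1.05  0.23] t 25.25 F [ 1.  -0.6 -0.2] op 0.453 ff 60.6
```

```bash
python3 -m pendant '[{"dx":0,"dy":0,"dz":4,"twist":0},{"dx":0,"dy":0,"dz":7,"twist":0},{"dx":0,"dy":0,"dz":8.5,"twist":0},{"dx":0,"dy":0,"dz":9.3,"twist":0},{"dx":0,"dy":0,"dz":9.3,"twist":0}]'; python3 -m pendant '[{"dx":0,"dy":0,"dz":0.4,"twist":0},{"dx":0,"dy":0,"dz":0.7,"twist":0},{"dx":0,"dy":0,"dz":0.7,"twist":0}]'
```

```text
time: 25.88
eef_pos: [0.5908, 0.0153, 0.0013]
tcp_rot: [0.826, 0.564, 0.0, 0.0]
contact_force: [0.2, 0.7, -1.0]
opening: 0.456
finger_force: 60.6
time: 26.25
eef_pos: [0.5902, 0.0155, -0.0062]
tcp_rot: [0.826, 0.564, -0.0, -0.0]
contact_force: [0.8, -1.0, -0.9]
opening: 0.454
finger_force: 60.6
```

```bash
python3 -m pendant '[{"dx":0,"dy":0,"dz":0.2,"twist":0},{"dx":0,"dy":0,"dz":0.3,"twist":0},{"dx":0,"dy":0,"dz":0.3,"twist":0}]'; python3 -m pendant '[{"dx":0,"dy":0,"dz":0.1,"twist":0},{"dx":0,"dy":0,"dz":0.1,"twist":0}]'
```

```text
time: 26.62
eef_pos: [0.5904, 0.0155, -0.0086]
tcp_rot: [0.826, 0.564, -0.0, -0.0]
contact_force: [-1.5, -0.1, 4.4]
opening: 0.455
finger_force: 61.5
time: 26.88
eef_pos: [0.5904, 0.0155, -0.0086]
tcp_rot: [0.826, 0.564, -0.0, -0.0]
contact_force: [-3.9, 0.3, 10.9]
opening: 0.454
finger_force: 62.4
```

```bash
python3 -m pendant '[{"dx":0,"dy":0,"dz":0,"twist":0},{"dx":0,"dy":0,"dz":0,"twist":0},{"dx":0,"dy":0,"dz":0,"twist":0}]' 60 && python3 -m pendant '[{"dx":0,"dy":0,"dz":-2,"twist":0},{"dx":0,"dy":0,"dz":-6,"twist":0},{"dx":0,"dy":0,"dz":-9,"twist":0},{"dx":0,"dy":0,"dz":-12,"twist":0},{"dx":0,"dy":0,"dz":-12,"twist":0},{"dx":0,"dy":0,"dz":-12,"twist":0}]'; cat >> p.py <<'E'
def find(c,p0,z,r=.055):
    X=cloud(c); v,u=np.where((abs(X[...,2]-z-.012)<.0035)&(np.hypot(X[...,0]-p0[0],X[...,1]-p0[1])<r))
    if len(u)<100: print("none near",p0); return
    m=(X[...,2]>z+.0095)&(np.hypot(X[...,0]-p0[0],X[...,1]-p0[1])<.02); A=X[m]; k=np.linalg.lstsq(np.c_[A[:,:2]-A[:,:2].mean(0),np.ones(len(A))],A[:,2],rcond=None)[0]
    print("top z mm",(k[2]*1000).round(1),"slope deg",np.degrees(np.hypot(*k[:2])).round(1))
    return pads(c,[((u.min(),v.min(),u.max()+1,v.max()+1),z)])[0]
E
python3 - <<'E'
from p import *
c=cam("wrist"); find(c,(.591,.015),.016,.045)
to(.6019,-.1888,.13,99.4)
E
```

```text
time: 27.25
eef_pos: [0.59, 0.0155, -0.0107]
tcp_rot: [0.826, 0.564, -0.0, -0.0]
contact_force: [-0.0, -0.2, -0.1]
opening: 0.6
finger_force: 0.0
time: 28.0
eef_pos: [0.5898, 0.0156, 0.1095]
tcp_rot: [0.826, 0.564, -0.0, -0.0]
contact_force: [-0.4, 1.1, 0.3]
opening: 0.603
finger_force: 0.0
top z mm 156.5 slope deg 425.9
pad px [240 156] [279 223] ctr mm 591.6 15.6 size 32.6 58.6 short-side yaw -22.2
to 0.602 -0.189 0.130: dx -18.58 dy 8.63 dz -2.14 twist 59.2 | cur yaw -21.4 pos [0.5893 0.0156 0.1087] q [-0.15  0.2   1.87  0.    1.08  0.23] t 28.05 F [0.1 0.6 0.6] op 0.601 ff 0.0
```

```bash
python3 -m pendant '[{"dx":-2,"dy":1,"dz":-2,"twist":0},{"dx":-5,"dy":2,"dz":-4,"twist":10},{"dx":-8,"dy":4,"dz":-5,"twist":20},{"dx":-12,"dy":6,"dz":-5,"twist":30},{"dx":-16,"dy":7.5,"dz":-5,"twist":40},{"dx":-18.6,"dy":8.6,"dz":-5,"twist":50},{"dx":-18.6,"dy":8.6,"dz":-3,"twist":59.2},{"dx":-18.6,"dy":8.6,"dz":0,"twist":59.2},{"dx":-18.6,"dy":8.6,"dz":0,"twist":59.2}]' 62; python3 -m pendant '[{"dx":0,"dy":0,"dz":0,"twist":0}]'; sed -i 's/m=(X\[...,2\]>z+.0095)/m=(X[...,2]>z+.0095)\&(X[...,2]<z+.02)/' p.py;  python3 - <<'E'
from p import *
c=cam("wrist"); r=find(c,(.602,-.189),0,.08)
if r: to(r[0]/1e3,r[1]/1e3,-.027,r[2])
E
```

```text
time: 29.18
eef_pos: [0.6002, -0.1896, 0.1071]
tcp_rot: [0.997, 0.082, -0.003, -0.001]
contact_force: [-1.1, -0.4, -0.0]
opening: 0.619
finger_force: 0.0
time: 29.3
eef_pos: [0.6029, -0.1901, 0.111]
tcp_rot: [0.997, 0.082, 0.001, 0.0]
contact_force: [0.3, -0.3, 0.7]
opening: 0.622
finger_force: 0.0
top z mm 12.1 slope deg 0.2
pad px [239 151] [276 215] ctr mm 603.2 -189.4 size 32.4 58.9 short-side yaw -81.6
to 0.603 -0.189 -0.027: dx -0.03 dy -0.08 dz 13.86 twist 1.0 | cur yaw -80.6 pos [ 0.6033 -0.19    0.1116] q [-0.47  0.28  1.76 -0.    1.09  0.94] t 29.35 F [-0.1 -0.8 -0.4] op 0.618 ff 0.0
```

```bash
python3 -m pendant '[{"dx":0,"dy":0,"dz":5,"twist":1},{"dx":0,"dy":-0.1,"dz":9,"twist":1},{"dx":0,"dy":-0.1,"dz":12,"twist":1},{"dx":0,"dy":-0.1,"dz":13.8,"twist":1},{"dx":0,"dy":-0.1,"dz":13.8,"twist":1}]' && python3 -m pendant '[{"dx":0,"dy":0,"dz":0,"twist":0},{"dx":0,"dy":0,"dz":0,"twist":0},{"dx":0,"dy":0,"dz":0,"twist":0},{"dx":0,"dy":0,"dz":0,"twist":0}]' 30 60 && python3 -m pendant '[{"dx":0,"dy":0,"dz":-2,"twist":0},{"dx":0,"dy":0,"dz":-6,"twist":0},{"dx":0,"dy":0,"dz":-12,"twist":0},{"dx":0,"dy":0,"dz":-17,"twist":0},{"dx":0,"dy":0,"dz":-17,"twist":0},{"dx":0,"dy":0,"dz":-17,"twist":0}]';python3 - <<'E'
from held import *
held(); to(.5299,.039,.09,-21.4)
E
```

```text
time: 29.98
eef_pos: [0.6036, -0.1887, -0.0272]
tcp_rot: [0.997, 0.073, 0.001, 0.001]
contact_force: [0.1, 0.1, 0.8]
opening: 0.621
finger_force: 0.0
time: 30.48
eef_pos: [0.6038, -0.1888, -0.0263]
tcp_rot: [0.997, 0.073, 0.002, 0.001]
contact_force: [0.8, -0.2, 6.2]
opening: 0.463
finger_force: 61.1
time: 31.22
eef_pos: [0.6015, -0.1876, 0.1413]
tcp_rot: [0.997, 0.073, -0.001, -0.0]
contact_force: [0.1, -0.3, -2.1]
opening: 0.464
finger_force: 60.7
held top z -39.8 rect tool mm ((0.9144115447998047, 0.16550445556640625), (59.81498336791992, 33.597957611083984), 0.0679289922118187)
to 0.530 0.039 0.090: dx -3.69 dy -23.42 dz 5.05 twist -60.2 | cur yaw -81.6 pos [ 0.6008 -0.1873  0.1399] q [-0.46  0.25  1.75  0.    1.15  0.96] t 31.27 F [ 0.  -0.4 -1.1] op 0.462 ff 60.7
```

```bash
python3 -m pendant '[{"dx":-1,"dy":-3,"dz":-2,"twist":0},{"dx":-1.5,"dy":-7,"dz":-2,"twist":-10},{"dx":-2,"dy":-11,"dz":-2,"twist":-20},{"dx":-2.6,"dy":-15,"dz":-2,"twist":-30},{"dx":-3.2,"dy":-19,"dz":-2,"twist":-40},{"dx":-3.7,"dy":-23.4,"dz":0,"twist":-50},{"dx":-3.7,"dy":-23.4,"dz":3,"twist":-60.2},{"dx":-3.7,"dy":-23.4,"dz":5,"twist":-60.2},{"dx":-3.7,"dy":-23.4,"dz":5,"twist":-60.2},{"dx":-3.7,"dy":-23.4,"dz":5,"twist":-60.2}]'; python3 - <<'E'
from held import *
held(); to(.5299,.039,-.010,-21.4)
E
```

```text
time: 32.52
eef_pos: [0.5312, 0.0379, 0.0914]
tcp_rot: [0.826, 0.563, -0.0, -0.0]
contact_force: [-0.1, -0.2, -0.2]
opening: 0.462
finger_force: 60.8
held top z -37.7 rect tool mm ((1.3361473083496094, -0.08156013488769531), (59.806915283203125, 33.59059524536133), 0.06170909106731415)
to 0.530 0.039 -0.010: dx 0.04 dy -0.23 dz 10.21 twist -0.0 | cur yaw -21.4 pos [0.5318 0.0378 0.0921] q [-0.12  0.1   2.01  0.    1.03  0.25] t 32.58 F [-0.3  0.4 -1.7] op 0.461 ff 60.8
```

```bash
python3 -m pendant '[{"dx":-0.1,"dy":-0.2,"dz":4,"twist":0},{"dx":-0.1,"dy":-0.2,"dz":7,"twist":0},{"dx":-0.1,"dy":-0.2,"dz":8.5,"twist":0},{"dx":-0.1,"dy":-0.2,"dz":9.3,"twist":0},{"dx":-0.1,"dy":-0.2,"dz":9.3,"twist":0}]'; python3 -m pendant '[{"dx":0,"dy":0,"dz":0.4,"twist":0},{"dx":0,"dy":0,"dz":0.7,"twist":0},{"dx":0,"dy":0,"dz":0.7,"twist":0}]'; python3 -m pendant '[{"dx":0,"dy":0,"dz":0.2,"twist":0},{"dx":0,"dy":0,"dz":0.2,"twist":0}]'
```

```text
time: 33.2
eef_pos: [0.5298, 0.0377, -0.0008]
tcp_rot: [0.826, 0.564, 0.0, 0.0]
contact_force: [-0.4, 0.0, -0.7]
opening: 0.462
finger_force: 60.8
time: 33.58
eef_pos: [0.5292, 0.0378, -0.0082]
tcp_rot: [0.826, 0.564, 0.0, 0.0]
contact_force: [0.0, -0.2, -1.3]
opening: 0.462
finger_force: 60.8
time: 33.83
eef_pos: [0.5294, 0.0378, -0.0102]
tcp_rot: [0.826, 0.564, 0.0, 0.0]
contact_force: [-0.5, -0.3, -0.9]
opening: 0.465
finger_force: 60.8
```

```bash
python3 -m pendant '[{"dx":0,"dy":0,"dz":0.2,"twist":0},{"dx":0,"dy":0,"dz":0.2,"twist":0}]'; python3 -m pendant '[{"dx":0,"dy":0,"dz":0.1,"twist":0},{"dx":0,"dy":0,"dz":0.1,"twist":0}]'
```

```text
time: 34.08
eef_pos: [0.5294, 0.0378, -0.0104]
tcp_rot: [0.826, 0.564, -0.001, -0.0]
contact_force: [-5.3, 0.2, 11.3]
opening: 0.462
finger_force: 62.2
time: 34.33
eef_pos: [0.5294, 0.0378, -0.0104]
tcp_rot: [0.826, 0.564, -0.001, -0.0]
contact_force: [-9.0, 0.6, 17.2]
opening: 0.46
finger_force: 62.9
```

```bash
python3 -m pendant '[{"dx":0,"dy":0,"dz":-0.1,"twist":0},{"dx":0,"dy":0,"dz":-0.1,"twist":0},{"dx":0,"dy":0,"dz":-0.1,"twist":0}]' 60 && python3 -m pendant '[{"dx":0,"dy":0,"dz":-2,"twist":0},{"dx":0,"dy":0,"dz":-6,"twist":0},{"dx":0,"dy":0,"dz":-12,"twist":0},{"dx":0,"dy":0,"dz":-17,"twist":0},{"dx":-2,"dy":0,"dz":-20,"twist":0},{"dx":-4,"dy":0,"dz":-22,"twist":0},{"dx":-4,"dy":0,"dz":-22,"twist":0},{"dx":-4,"dy":0,"dz":-22,"twist":0}]' 0;python3 - <<'E'
from p import *
c=cam("wrist"); save(c,"w9"); find(c,(.591,.015),.016,.042);find(c,(.530,.039),.016,.042)
a=np.radians(-21.4); 
to(.5,-.05,.3,43)
E
```

```text
time: 34.7
eef_pos: [0.529, 0.0378, -0.0126]
tcp_rot: [0.826, 0.564, -0.0, -0.0]
contact_force: [-0.1, 0.2, -0.3]
opening: 0.599
finger_force: 0.0
time: 35.7
eef_pos: [0.5141, 0.001, 0.2064]
tcp_rot: [0.826, 0.564, -0.001, -0.001]
contact_force: [0.1, 0.0, -0.1]
opening: 0.001
finger_force: 0.0
top z mm 28.0 slope deg 0.3
pad px [303 100] [335 155] ctr mm 590.7 15.1 size 33.3 58.7 short-side yaw -21.4
top z mm 28.1 slope deg 0.1
pad px [242 101] [272 155] ctr mm 528.0 39.2 size 32.2 58.0 short-side yaw -22.1
to 0.500 -0.050 0.300: dx -5.27 dy 0.54 dz -9.40 twist -64.4 | cur yaw -21.4 pos [0.514  0.0011 0.206 ] q [-0.2  -0.07  1.97  0.    1.25  0.18] t 35.75 F [-0.7  0.3  0.3] op 0.000 ff 0.0
```

View pics/w9.png

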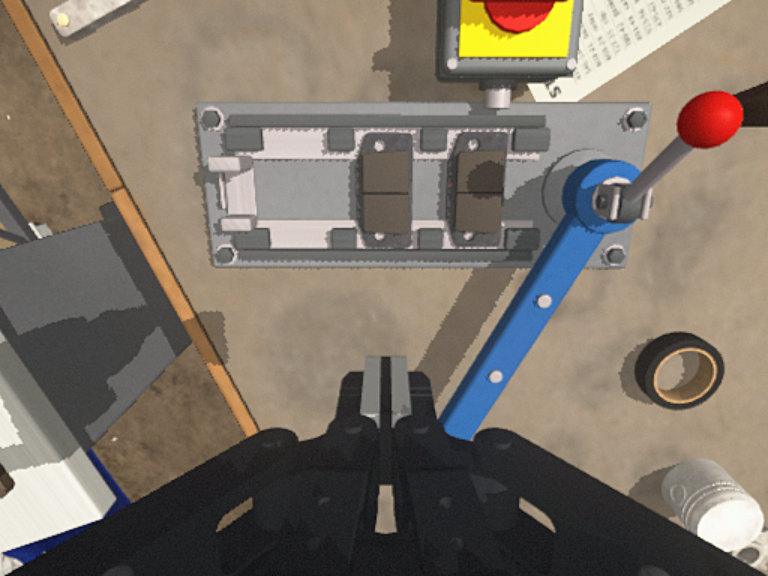

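Wrist view: both fresh pads sit flat in nests 2 and 1 at (387,190) and (480,190), and the bar is out at lower right. Next is swinging the bar back.

```bash
python3 - <<'E'
from h import *
p=np.array([.6667,-.0146]); y0=-21.4
def c(phi,off,r=.205):
    a=np.radians(180+y0+phi); u=np.array([np.cos(a),np.sin(a)]); l=np.array([u[1],-u[0]]); return p+r*u+off*l
s=c(64,-.045); print(s); to(*s,.015,y0+64)
a=np.radians(y0+64); X=np.array([-np.sin(a),np.cos(a)]); Y=np.array([np.cos(a),np.sin(a)])
for ph in (64,60,52,44,36,28,20,12,4,0):
    d=(c(ph,-.024)-s)*100; print(ph,"dx %.1f dy %.1f twist %d"%(d@X,d@Y,64-ph), (c(ph,-.024)).round(3))
E
```

```text
[ 0.54625952 -0.18648394]
to 0.546 -0.186 0.015: dx -16.29 dy 9.90 dz 19.08 twist -64.0 | cur yaw -21.4 pos [0.514  0.0011 0.206 ] q [-0.2  -0.07  1.97  0.    1.25  0.18] t 35.75 F [-0.7  0.3  0.3] op 0.000 ff 0.0
64 dx 2.1 dy -0.0 twist 0 [ 0.532 -0.171]
60 dx 3.5 dy -0.1 twist 4 [ 0.521 -0.161]
52 dx 6.4 dy -0.1 twist 12 [ 0.502 -0.14 ]
44 dx 9.3 dy 0.4 twist 20 [ 0.487 -0.116]
36 dx 12.0 dy 1.3 twist 28 [ 0.474 -0.089]
28 dx 14.6 dy 2.5 twist 36 [ 0.466 -0.062]
20 dx 17.0 dy 4.1 twist 44 [ 0.461 -0.034]
12 dx 19.2 dy 6.0 twist 52 [ 0.461 -0.005]
4 dx 21.1 dy 8.2 twist 60 [0.464 0.024]
0 dx 21.9 dy 9.4 twist 64 [0.467 0.038]
```

```bash
python3 -m pendant '[{"dx":-3,"dy":2,"dz":0,"twist":-10},{"dx":-6,"dy":4,"dz":0,"twist":-20},{"dx":-9,"dy":6,"dz":0,"twist":-30},{"dx":-12,"dy":8,"dz":0,"twist":-40},{"dx":-15,"dy":9.5,"dz":0,"twist":-50},{"dx":-16.3,"dy":9.9,"dz":2,"twist":-60},{"dx":-16.3,"dy":9.9,"dz":5,"twist":-64},{"dx":-16.3,"dy":9.9,"dz":10,"twist":-64},{"dx":-16.3,"dy":9.9,"dz":15,"twist":-64},{"dx":-16.3,"dy":9.9,"dz":19,"twist":-64}]' && python3 -m pendant '[{"dx":0,"dy":0,"dz":0,"twist":0},{"dx":2.1,"dy":0,"dz":0,"twist":0},{"dx":3.5,"dy":-0.1,"dz":0,"twist":4},{"dx":6.4,"dy":-0.1,"dz":0,"twist":12},{"dx":9.3,"dy":0.4,"dz":0,"twist":20},{"dx":12,"dy":1.3,"dz":0,"twist":28},{"dx":14.6,"dy":2.5,"dz":0,"twist":36},{"dx":17,"dy":4.1,"dz":0,"twist":44},{"dx":19.2,"dy":6,"dz":0,"twist":52},{"dx":19.2,"dy":6,"dz":0,"twist":52}]' && python3 -c "
from h import *
to(.467,.038,.015,-21.4)"
```

```text
time: 37.0
eef_pos: [0.5458, -0.1856, 0.0137]
tcp_rot: [0.402, 0.916, 0.0, -0.002]
contact_force: [-0.0, -0.7, 0.3]
opening: -0.0
finger_force: 0.0
time: 38.25
eef_pos: [0.4626, -0.0044, 0.0193]
tcp_rot: [0.761, 0.649, 0.001, 0.001]
contact_force: [0.9, -0.2, 0.2]
opening: 0.0
finger_force: 0.0
to 0.467 0.038 0.015: dx 4.26 dy -0.24 dz 0.43 twist 12.3 | cur yaw -9.1 pos [ 0.4626 -0.0044  0.0193] q [-0.23  0.07  2.21 -0.    0.86 -0.07] t 38.25 F [ 0.9 -0.2  0.2] op 0.000 ff 0.0
```

```bash
python3 -m pendant '[{"dx":1.5,"dy":-0.1,"dz":0,"twist":4},{"dx":2.7,"dy":-0.2,"dz":0,"twist":8},{"dx":3.5,"dy":-0.2,"dz":0,"twist":10},{"dx":3.5,"dy":-0.2,"dz":0,"twist":10}]' ; python3 -m pendant '[{"dx":0.4,"dy":0,"dz":0,"twist":2},{"dx":0.4,"dy":0,"dz":0,"twist":2}]'; python3 -m pendant '[{"dx":0.4,"dy":0,"dz":0,"twist":0},{"dx":0.4,"dy":0,"dz":0,"twist":0}]'
```

```text
time: 38.75
eef_pos: [0.4667, 0.0287, 0.0189]
tcp_rot: [0.815, 0.579, 0.001, 0.001]
contact_force: [0.6, -2.5, 0.4]
opening: -0.002
finger_force: 0.6
time: 39.0
eef_pos: [0.4672, 0.0325, 0.0183]
tcp_rot: [0.826, 0.564, 0.0, 0.001]
contact_force: [-0.8, -2.3, 0.7]
opening: -0.002
finger_force: 0.9
time: 39.25
eef_pos: [0.4685, 0.0368, 0.018]
tcp_rot: [0.826, 0.564, 0.0, 0.0]
contact_force: [0.7, -1.9, 0.6]
opening: -0.004
finger_force: 0.9
```

```bash
python3 -m pendant '[{"dx":0.3,"dy":0,"dz":0,"twist":0},{"dx":0.3,"dy":0,"dz":0,"twist":0}]'; python3 -m pendant '[{"dx":0.3,"dy":0,"dz":0,"twist":0},{"dx":0.3,"dy":0,"dz":0,"twist":0}]'; python3 -m pendant '[{"dx":0.3,"dy":0,"dz":0,"twist":0},{"dx":0.3,"dy":0,"dz":0,"twist":0}]'
```

```text
time: 39.5
eef_pos: [0.469, 0.0385, 0.0179]
tcp_rot: [0.825, 0.564, -0.001, 0.001]
contact_force: [-1.8, -7.1, 3.1]
opening: -0.003
finger_force: 3.8
time: 39.75
eef_pos: [0.4689, 0.0385, 0.018]
tcp_rot: [0.825, 0.566, -0.005, 0.002]
contact_force: [-5.8, -18.4, 5.7]
opening: 0.003
finger_force: 9.8
time: 40.0
eef_pos: [0.4689, 0.0384, 0.0181]
tcp_rot: [0.824, 0.567, -0.008, 0.004]
contact_force: [-10.9, -29.5, 8.5]
opening: -0.001
finger_force: 15.6
```

```bash
python3 -m pendant '[{"dx":-3,"dy":0,"dz":0,"twist":0},{"dx":-4,"dy":0,"dz":-4,"twist":0},{"dx":-4,"dy":0,"dz":-10,"twist":0},{"dx":-4,"dy":0,"dz":-16,"twist":0},{"dx":-4,"dy":0,"dz":-22,"twist":0},{"dx":-4,"dy":0,"dz":-22,"twist":0},{"dx":-4,"dy":0,"dz":-22,"twist":0}]'; python3 - <<'E'
from h import *
c=dict(np.load("w4.npz")); X=cloud(c)
for v in(20,60,100,150): print([X[v,u].round(2).tolist() for u in(390,410,425,440,455)])
c=cam("side"); X=cloud(c); hsv=cv2.cvtColor(c["img"],cv2.COLOR_RGB2HSV); H,S,V=[hsv[...,i].astype(int) for i in range(3)]
m=((H<6)|(H>174))&(S>150)&(V>80)&(abs(X[...,0]-.68)<.05)&(abs(X[...,1]-.03)<.06)&(X[...,2]>.11)&(X[...,2]<.18); print("ball",np.median(X[m],0), m.sum())
b=(H>95)&(H<125)&(S>120)&(X[...,0]>.4)&(X[...,0]<.62)&(abs(X[...,1]-.05)<.1)&(X[...,2]>.052)&(X[...,2]<.068)
l=cv2.fitLine(X[b][:,:2].astype(np.float32),cv2.DIST_HUBER,0,.01,.01).ravel(); print("bar yaw",np.degrees(np.arctan2(l[1],l[0])))
to(.6996,.0692,.25,-21.4)
E
```

```text
time: 40.88
eef_pos: [0.4563, 0.0087, 0.2371]
tcp_rot: [0.826, 0.564, -0.0, -0.001]
contact_force: [-0.7, -0.1, -0.3]
opening: 0.001
finger_force: 0.0
[[0.77, 0.03, -0.0], [0.8, 0.02, -0.0], [0.75, 0.01, 0.14], [0.76, 0.01, 0.15], [0.76, 0.0, 0.17]]
[[0.75, -0.02, 0.0], [0.79, -0.03, -0.0], [0.81, -0.04, -0.0], [0.75, -0.03, 0.15], [0.77, -0.04, 0.15]]
[[0.74, -0.08, -0.0], [0.77, -0.09, -0.0], [0.79, -0.1, 0.0], [0.76, -0.09, 0.11], [0.76, -0.08, 0.15]]
[[0.72, -0.16, 0.0], [0.75, -0.18, -0.0], [0.78, -0.19, 0.0], [0.8, -0.2, -0.0], [0.75, -0.15, 0.14]]
ball [0.68235773 0.03598621 0.15189896] 61
bar yaw -21.519608
to 0.700 0.069 0.250: dx 14.52 dy 20.50 dz -1.47 twist 0.0 | cur yaw -21.4 pos [0.4557 0.0087 0.2359] q [-0.2  -0.24  2.06  0.    1.33  0.17] t 40.92 F [-0.  -0.8  0.2] op -0.001 ff 0.0
```

```bash
python3 - <<'E'
from h import *
for n in("side0","scene0","w2","w4"):
    c=dict(np.load(n+".npz")); X=cloud(c)[c["depth"]>0].reshape(-1,3)
    for z in(.1,.17,.25,.35,.5):
        m=(X[:,0]>.705)&(X[:,0]<1.0)&(X[:,1]>-.02)&(X[:,1]<.14)&(abs(X[:,2]-z)<.03)
        if m.sum()>20: print(n,z,m.sum(),np.percentile(X[m][:,0],[1,5,20,50]).round(3))
to(.686,.066,.25,-21.4)
E
```

```text
side0 0.17 433 [0.751 0.751 0.755 0.76 ]
side0 0.25 310 [0.755 0.757 0.76  0.768]
side0 0.35 211 [0.755 0.758 0.762 0.768]
side0 0.5 459 [0.756 0.758 0.762 0.768]
scene0 0.1 156 [0.757 0.758 0.759 0.76 ]
scene0 0.17 534 [0.746 0.747 0.753 0.76 ]
scene0 0.25 494 [0.753 0.756 0.758 0.762]
scene0 0.35 581 [0.756 0.757 0.759 0.763]
scene0 0.5 758 [0.754 0.757 0.759 0.763]
w4 0.1 348 [0.76  0.761 0.761 0.761]
w4 0.17 2028 [0.749 0.749 0.753 0.76 ]
w4 0.25 362 [0.753 0.754 0.764 0.766]
to 0.686 0.066 0.250: dx 13.73 dy 19.35 dz -1.47 twist 0.0 | cur yaw -21.4 pos [0.4557 0.0087 0.2359] q [-0.2  -0.24  2.06  0.    1.33  0.17] t 40.92 F [-0.  -0.8  0.2] op -0.001 ff 0.0
```

```bash
python3 -m pendant '[{"dx":3,"dy":4,"dz":-1.4,"twist":-5},{"dx":6,"dy":8,"dz":-1.4,"twist":-10},{"dx":9,"dy":12,"dz":-1.4,"twist":-15},{"dx":12,"dy":16,"dz":-1.4,"twist":-21.4},{"dx":13.2,"dy":18.2,"dz":-1.4,"twist":-21.4},{"dx":13.2,"dy":18.2,"dz":-1.4,"twist":-21.4},{"dx":13.2,"dy":18.2,"dz":-1.4,"twist":-21.4}]'; python3 -c "
from h import *
to(.673,.065,.105,0)"
```

```text
time: 41.8
eef_pos: [0.673, 0.0647, 0.2497]
tcp_rot: [0.707, 0.707, -0.001, -0.002]
contact_force: [-0.9, -0.0, -0.2]
opening: 0.005
finger_force: 0.0
to 0.673 0.065 0.105: dx 0.03 dy 0.06 dz 14.47 twist 0.0 | cur yaw 0.0 pos [0.673  0.0647 0.2497] q [-0.05  0.26  1.53  0.    1.36 -0.05] t 41.80 F [-0.9 -0.  -0.2] op 0.005 ff 0.0
```

```bash
python3 -m pendant '[{"dx":0,"dy":0,"dz":5,"twist":0},{"dx":0,"dy":0,"dz":10,"twist":0},{"dx":0,"dy":0,"dz":14.4,"twist":0},{"dx":0,"dy":0,"dz":14.4,"twist":0},{"dx":-1.8,"dy":-0.7,"dz":14.4,"twist":0},{"dx":-3.6,"dy":-1.4,"dz":14.4,"twist":0},{"dx":-5.4,"dy":-2.1,"dz":14.4,"twist":0},{"dx":-7.2,"dy":-2.8,"dz":14.4,"twist":0},{"dx":-9,"dy":-3.5,"dz":14.4,"twist":0},{"dx":-9,"dy":-3.5,"dz":14.4,"twist":0}]'; python3 -m pendant '[{"dx":2,"dy":0,"dz":-6,"twist":0},{"dx":2,"dy":-4,"dz":-12,"twist":0},{"dx":2,"dy":-8,"dz":-16,"twist":0},{"dx":0,"dy":-12,"dz":-18,"twist":0},{"dx":0,"dy":-14,"dz":-18,"twist":0},{"dx":0,"dy":-14,"dz":-18,"twist":0},{"dx":0,"dy":-14,"dz":-18,"twist":0}]'; python3 - <<'E'
from h import *
c=cam("wrist"); save(c,"w10"); np.savez("w10.npz",**{k:c[k] for k in("img","depth","P","Rm","camera_matrix")})
c=cam("side"); X=cloud(c); hsv=cv2.cvtColor(c["img"],cv2.COLOR_RGB2HSV); H,S,V=[hsv[...,i].astype(int) for i in range(3)]
m=((H<6)|(H>174))&(S>150)&(V>80)&(abs(X[...,0]-.66)<.05)&(abs(X[...,1]+.01)<.09)&(X[...,2]>.12)&(X[...,2]<.18); print("ball",np.median(X[m],0), m.sum())
b=(H>95)&(H<125)&(S>120)&(X[...,0]>.4)&(X[...,0]<.62)&(abs(X[...,1]-.05)<.1); print("bar z",np.percentile(X[b][:,2],[50,80,90]))
E
```

```text
time: 43.05
eef_pos: [0.639, -0.0273, 0.1078]
tcp_rot: [0.708, 0.706, -0.0, 0.0]
contact_force: [0.3, 0.1, -0.1]
opening: -0.001
finger_force: 0.0
time: 43.92
eef_pos: [0.4998, -0.0252, 0.2873]
tcp_rot: [0.707, 0.707, 0.0, -0.0]
contact_force: [0.3, 0.9, -0.6]
opening: -0.003
finger_force: 0.0
ball [ 0.6487543  -0.04800349  0.15096788] 51
bar z [0.04898319 0.05103184 0.05183485]
```

View pics/w10.png

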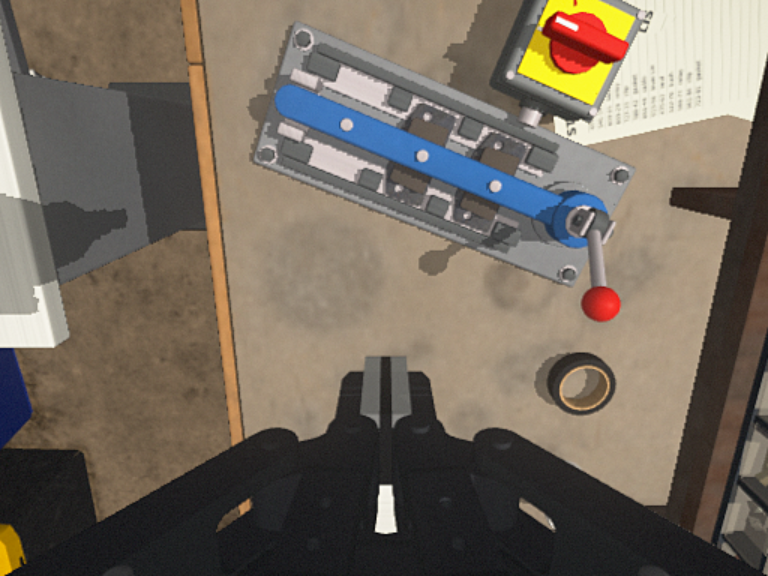

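Wrist view: the bar is closed, down and clamped between the horns, and the lever ball at (600,304) is on the right. Both pads are under the bar, and the isolator handle runs from (548,18) to (628,55), still off. Now I'll measure the handle.

```bash
python3 - <<'E'
from h import *
c=dict(np.load("w10.npz")); X=cloud(c); hsv=cv2.cvtColor(c["img"],cv2.COLOR_RGB2HSV); H,S,V=[hsv[...,i].astype(int) for i in range(3)]
v,u=np.mgrid[:384,:512]
m=((((H<7)|(H>172))&(S>140))|((V>200)&(S<60)))&(X[...,2]>.084)&(X[...,2]<.1)&(u>340)&(u<430)&(v<60)
cs,_=cv2.findContours(m.astype(np.uint8),0,1); q=max(cs,key=cv2.contourArea)[:,0]
r=cv2.minAreaRect((onz(c,q,.091)[:,:2]*1000).astype(np.float32)); print(r, q.min(0),q.max(0))
e=onz(c,np.array([[550,20],[627,50]])/1.5,.091); print(e)
x,y=r[0]; to(x/1e3,y/1e3,.14,68)
E
```

```text
((638.833984375, 120.53044128417969), (14.454045295715332, 58.12217712402344), 68.52626037597656) [365   8] [418  40]
[[0.6123161  0.13066866 0.091     ]
 [0.66796844 0.1121279  0.091     ]]
to 0.639 0.121 0.140: dx 14.56 dy 13.92 dz 14.69 twist -68.0 | cur yaw 0.0 pos [ 0.4999 -0.0252  0.287 ] q [-0.25 -0.16  1.9   0.    1.4  -0.25] t 44.02 F [-0.4  0.6 -0.3] op 0.004 ff 0.0
```

```bash
python3 -m pendant '[{"dx":3,"dy":3,"dz":0,"twist":-10},{"dx":6,"dy":6,"dz":0,"twist":-20},{"dx":9,"dy":9,"dz":0,"twist":-30},{"dx":12,"dy":12,"dz":0,"twist":-40},{"dx":14.6,"dy":13.9,"dz":2,"twist":-50},{"dx":14.6,"dy":13.9,"dz":6,"twist":-60},{"dx":14.6,"dy":13.9,"dz":10,"twist":-68.5},{"dx":14.6,"dy":13.9,"dz":14.7,"twist":-68.5},{"dx":14.6,"dy":13.9,"dz":14.7,"twist":-68.5},{"dx":14.6,"dy":13.9,"dz":14.7,"twist":-68.5}]' 45; python3 - <<'E'
from h import *
c=cam("wrist"); X=cloud(c); hsv=cv2.cvtColor(c["img"],cv2.COLOR_RGB2HSV); H,S,V=[hsv[...,i].astype(int) for i in range(3)]
m=((((H<7)|(H>172))&(S>140))|((V>200)&(S<60)))&(X[...,2]>.084)&(X[...,2]<.1)&(np.hypot(X[...,0]-.639,X[...,1]-.12)<.04)
cs,_=cv2.findContours(m.astype(np.uint8),0,1); q=max(cs,key=cv2.contourArea)[:,0]
r=cv2.minAreaRect((onz(c,q,.091)[:,:2]*1000).astype(np.float32)); print(r)
x,y=r[0]; to(x/1e3,y/1e3,.045,68.5)
E
```

```text
time: 45.28
eef_pos: [0.6395, 0.1208, 0.142]
tcp_rot: [0.186, 0.982, 0.0, 0.001]
contact_force: [0.5, -0.1, 1.1]
opening: 0.45
finger_force: 0.0
((639.6619262695312, 121.8646011352539), (12.366748809814453, 57.24966049194336), 69.00222778320312)
to 0.640 0.122 0.045: dx 0.13 dy 0.06 dz 9.83 twist 0.0 | cur yaw 68.5 pos [0.6402 0.1208 0.1433] q [ 0.03  0.29  1.69  0.    1.16 -1.16] t 45.33 F [-0.4 -1.   0.7] op 0.452 ff 0.0
```

```bash
python3 -m pendant '[{"dx":0,"dy":0,"dz":4,"twist":0},{"dx":0.1,"dy":0,"dz":7,"twist":0},{"dx":0.1,"dy":0,"dz":9.5,"twist":0},{"dx":0.1,"dy":0,"dz":9.5,"twist":0}]' && python3 -m pendant '[{"dx":0,"dy":0,"dz":0,"twist":0},{"dx":0,"dy":0,"dz":0,"twist":0},{"dx":0,"dy":0,"dz":0,"twist":0},{"dx":0,"dy":0,"dz":0,"twist":0}]' 0 40
```

```text
time: 45.82
eef_pos: [0.6374, 0.121, 0.0459]
tcp_rot: [0.186, 0.982, -0.0, -0.0]
contact_force: [0.1, 0.4, 0.0]
opening: 0.454
finger_force: 0.0
time: 46.32
eef_pos: [0.6396, 0.1212, 0.0489]
tcp_rot: [0.186, 0.982, 0.001, 0.003]
contact_force: [0.1, 0.7, 6.0]
opening: 0.139
finger_force: 42.1
```

```bash
python3 -m pendant '[{"dx":0,"dy":0,"dz":-0.2,"twist":8},{"dx":0,"dy":0,"dz":-0.2,"twist":16},{"dx":0,"dy":0,"dz":-0.2,"twist":24},{"dx":0,"dy":0,"dz":-0.2,"twist":32},{"dx":0,"dy":0,"dz":-0.2,"twist":40},{"dx":0,"dy":0,"dz":-0.2,"twist":48},{"dx":0,"dy":0,"dz":-0.2,"twist":56},{"dx":0,"dy":0,"dz":-0.2,"twist":60},{"dx":0,"dy":0,"dz":-0.2,"twist":61},{"dx":0,"dy":0,"dz":-0.2,"twist":61}]'; python3 -c "
from h import *
print(ctrl.get_state()['wrist_torque']); to(.64,.122,.05,8.5)"
```

```text
time: 47.58
eef_pos: [0.6429, 0.1237, 0.049]
tcp_rot: [0.659, 0.752, 0.007, 0.004]
contact_force: [13.2, 9.1, -8.0]
opening: 0.137
finger_force: 40.5
[ 1.32000431 -2.07531089  0.34662043]
to 0.640 0.122 0.050: dx -0.13 dy -0.31 dz -0.10 twist -1.0 | cur yaw 7.5 pos [0.6429 0.1237 0.049 ] q [ 0.03  0.4   1.74  0.01  0.99 -0.1 ] t 47.58 F [13.2  9.1 -8. ] op 0.137 ff 40.5
```

```bash
python3 -m pendant '[{"dx":0,"dy":0,"dz":0,"twist":0},{"dx":0,"dy":0,"dz":0,"twist":0},{"dx":0,"dy":0,"dz":0,"twist":0}]' 45 && python3 -m pendant '[{"dx":0,"dy":0,"dz":-5,"twist":0},{"dx":0,"dy":0,"dz":-10,"twist":0},{"dx":0,"dy":0,"dz":-16,"twist":0},{"dx":-4,"dy":-4,"dz":-22,"twist":0},{"dx":-8,"dy":-8,"dz":-26,"twist":0},{"dx":-12,"dy":-12,"dz":-28,"twist":0},{"dx":-12,"dy":-12,"dz":-28,"twist":0},{"dx":-12,"dy":-12,"dz":-28,"twist":0}]'; python3 - <<'E'
from h import *
c=cam("wrist"); X=cloud(c); save(c,"w11"); hsv=cv2.cvtColor(c["img"],cv2.COLOR_RGB2HSV); H,S,V=[hsv[...,i].astype(int) for i in range(3)]
m=((((H<7)|(H>172))&(S>140))|((V>200)&(S<60)))&(X[...,2]>.084)&(X[...,2]<.1)&(np.hypot(X[...,0]-.639,X[...,1]-.12)<.04)
cs,_=cv2.findContours(m.astype(np.uint8),0,1); q=max(cs,key=cv2.contourArea)[:,0]
print(cv2.minAreaRect((onz(c,q,.091)[:,:2]*1000).astype(np.float32)))
from p import find
c=cam("side"); find(c,(.457,-.345),.004)
E
```

```text
time: 47.95
eef_pos: [0.6371, 0.1207, 0.0478]
tcp_rot: [0.659, 0.752, -0.0, -0.0]
contact_force: [-0.3, 0.4, -0.2]
opening: 0.449
finger_force: 0.0
time: 48.95
eef_pos: [0.534, -0.0144, 0.3286]
tcp_rot: [0.66, 0.751, 0.001, 0.001]
contact_force: [0.9, 0.1, -0.4]
opening: 0.448
finger_force: 0.0
((640.7120361328125, 122.90357208251953), (14.398430824279785, 55.78065490722656), 9.064239501953125)
none near (0.457, -0.345)
```

View pics/w11.png

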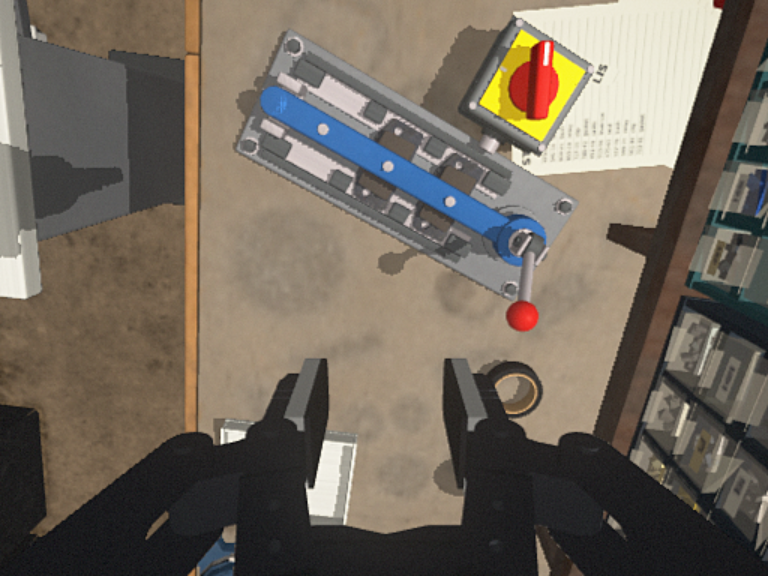

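Wrist view: handle turned to about (543,80), roughly 60° from off. The bar is clamped, the lever ball at (522,316) is on the right, and both pads are under the bar. Handing in.

```bash
python3 -c "
from plant import ctrl
print(ctrl.sign_off())"
```

```text
the job is handed in; nothing more can be done
None
```

The job is handed in at about 49 s of the 210 s: the one cured pad is in the tray, both fresh pads sit flat in nests 1 and 2, the bar is closed against its stop and clamped, and the isolator was turned on last. The last look for the pad in the tray, from the side camera, picked up nothing; the wrist camera had measured it in place right after release.

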